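# Pick the long square bar from the findings tray and feed it under the stamping bridge

## Robot

A 7-joint arm with a two-finger parallel gripper is mounted at the origin on the work surface. World frame = base frame: x ahead of the robot, y to its left, z up, the work surface at z = 0. Lengths are in m, angles in rad, forces in N, time in s.
With the tool pointing down it reaches from about 0.425 to 0.8 m from the base axis. Payload 8.3 kg.
Tool frame: the origin (TCP) lies between the finger pads; the fingertips stand 17 mm ahead of it and the grasp point (between the pads) lies 2 mm behind it; y points along the fingers, x is the direction in which the jaws open and shut, and the axes are right-handed (so a half turn about y gives the same grasp; the last joint's range is limited). The gripper opens to 85 mm and grips with 20 to 120 N. Pads are 22 mm wide; open, the fingers measure 114 mm over their backs; the gripper's body (76 mm by 85 mm) begins 54 mm behind the grasp point. The pads swing forward as they close: fully open they stand 13 mm farther back than shut.
Start: joints at [-1.269, 0.383, 0.016, 1.37, -0.006, 1.388, -0.046], TCP at [0.223, 0.584, 0.21] pointing down, gripper open.
Joint ranges: [-2.95, 2.95], [-0.25, 2.06], [-1.52, 1.56], [0.18, 2.33], [-1.44, 4.58], [0.02, 2.06], [-3.01, 3.01]. Speed limits (rad/s): [2.39, 2.39, 3.01, 3.01, 3.14, 3.14, 3.14].

## Interface

Orientations are given as a unit quaternion [x, y, z, w].
In Python, from rig import robot, read_camera, hand_in gives the robot as it stands.
- The arm moves only by the tool drive_tool, never from a script. Its argument "increments" is a list that holds one entry, the list of rows, each a list of 7 numbers: the finger opening in m, from 0 to 0.0854, then the shift along the tool's x, y, z in m, then the turn, a rotation vector about the tool's x, y, z in degrees. In form: [[[fingers, dx, dy, dz, rx, ry, rz], ...]]. A call has 1 to 10 rows; each row is the pose to reach, as a shift and turn from the pose commanded when the call began, along the tool's axes at that moment; what a row does not reach only later rows make up. A row lasts 1/10 s, in which the tool goes at most 50 mm and 8.59 degrees, less where a joint would pass 70% of its speed; a pose out of reach is approached as far as the arm can. A call with a gripper value outside its range is refused whole. The fingers move at their own pace and stop on an object; the grip force is fixed at half the most. Time passes only in rows, so rows that repeat a pose let the fingers close. It gives the time, the measured TCP pose, the force and the opening at its end, in the units of the state.
- robot.observe(): the state, without advancing time (a new reading comes with each control period).
- read_camera(name): name is "scene" or "side" or "wrist"; returns a dict with "img" (384x512x3 uint8, blue, green, red), "z_map" (384x512 float32, m along the optical axis (not along the pixel's ray), 0 where there is no reading), "camera_matrix" (3x3 intrinsics, pixels), "view" (4x4, takes a point from world to camera coordinates); the wrist camera has in their place "mount" (4x4, takes a point from camera to tool coordinates, whose origin is the TCP and whose axes are the tool frame's). Camera axes: x right, y down, z forward; pixel columns grow to the right and rows downward; lengths in m; the calibration is good to about 2 mm. A picture is of the moment at which its call begins: read the wrist's pose just before it.
- hand_in(): hands the job in, once; it reports no verdict.
The state is a dict: "clock": time; "joints": joint angles; "joint_vel": joint speeds; "effort": joint torques, N m; "position": TCP position; "tcp_rot": TCP orientation; "ft_force": force on the tool from outside, world axes, zero at the start; "torque": the same for the moment, N m; "finger_gap": opening from 0.0 (shut) to 1.0 (fully open).
Only numpy, scipy, OpenCV 4.12 (cv2) and the standard library are available. Lean on these libraries where they do the work, as an engineer would, in place of code of your own. Each camera call takes 0.05 s, during which the arm holds its last target.

## Task

Pick the long plain square bar out of the crowded tray, leaving the other pieces in it. Lay the bar flat in the open mouth of the stamping jig's guide, lengthwise, still short of the end stop, then slide it along the guide under the low bridge until its end is fully home against the stop, and let go of it. Do not push the pliers or the hammer away from where they lie (30 mm at most).

Things in the scene. Friction and masses are not known exactly. Their poses are not given: they have to be found in the camera images.
- bar: The target: the only long plain square bar, bright silver-grey metal, 120 mm long, 16 x 16 mm in section, about 0.24 kg, ends cut square. Lies flat in the tray. Origin at its very centre (8 mm above what it lies on); x along its length. Either end may lead and any long face may be up.
- tray: Shallow open wooden sorting tray, fixed: 210 (x) x 300 (y) x 32 mm high outside, walls and floor 5 mm. Origin at the centre of its underside. Holds the bar and six other silver-grey pieces; the middle of the bar always has at least 25 mm free on either side.
- jig: Stamping jig, fixed. Dark steel base plate 260 x 100 x 12 mm, from x = -140 to +120 mm in its frame; origin at table level on the guide's centre line; x runs along the guide from open mouth to end stop. Guide floor at z = 12 mm. With the bar fully home its centre is at x = +20, y = 0, z = 20 mm and its rear end at x = -40 mm.
- jig_mouth (a point): Middle of the open mouth, on the guide floor (jig x = -75 mm; axes as the jig). Two grey rails 6 mm high and 8 mm thick border the guide: 28 mm apart from jig x = -130 to -20 mm (the mouth), tapering to 19 mm apart at x = +15 mm, then 19 mm apart up to the stop.
- jig_bridge (a point): Point on the guide floor under the middle of the grey bridge (jig x = +42.5 mm). The bridge is 75 mm wide and crosses the guide from jig x = +25 to +60 mm; its underside is 21 mm, its top 33 mm above the guide floor; a round steel knob 24 mm across on it reaches 47 mm above the guide floor.
- jig_stop (a point): Foot of the end stop's face, on the guide floor and centre line (jig x = +80 mm). The stop is a grey block 44 mm wide, 18 mm high above the guide floor.
- ball_rod: In the tray, not wanted: thin round rod (10 mm) with a 22 mm ball at each end, 126 mm long overall. Origin at the middle of its underside, x along it.
- tag_plate: In the tray, not wanted: flat plate with rounded ends, 114 x 34 x 8 mm. Origin at the middle of its underside, x along it.
- short_bar: In the tray, not wanted: short square bar of the same section as the target, 40 x 16 x 16 mm. Origin at the middle of its underside.
- spacer: In the tray, not wanted: ring 28 mm across with a 16 mm hole, 9 mm high. Origin at the centre of its underside.
- medallion: In the tray, not wanted: stepped disc 30 mm across, 8 mm high. Origin at the centre of its underside.
- bead_cap: In the tray, not wanted: flower-shaped cap 32 mm across, 13 mm high. Origin at the centre of its underside.
- pliers: Loose pliers with red handles lying on the table near its far edge, about 160 mm long, 70 mm wide, 16 mm high. Not to be disturbed. Origin near the joint, underside.
- hammer: Loose hammer with a wooden handle lying on the table near its far edge, 220 mm long. Not to be disturbed. Origin at the centre of its underside.

How it is judged:
On the way, in this order (a step that is already met when the one before it is completed fails the run):
1. the bar has been lifted by the gripper so that its centre is at least 60 mm above the table (height (world z) of bar above 0.06 m and contact force between the fingers and bar above 0.5 N), for 0.1 s.
2. the bar lies flat on the guide floor for 0.2 s, within 10 mm of the centre line and 7 degrees of lengthwise, its leading end at least 30 mm and at most 110 mm short of the stop (x of bar in the frame of jig between -0.09 and -0.01 m and y of bar in the frame of jig between -0.01 and 0.01 m and z of bar in the frame of jig below 0.023 m and angle between the x axis of bar and the x axis of jig, either way round below 0.12 rad), for 0.2 s.
At the end, for the whole second after the job is handed in: The bar lies flat on the guide floor, under the bridge, its leading end within 3 mm of the stop, centred within 5 mm and lengthwise within about 7 degrees, at rest and released by the robot (x of bar in the frame of jig between 0.017 and 0.024 m and y of bar in the frame of jig between -0.005 and 0.005 m and z of bar in the frame of jig below 0.023 m and angle between the x axis of bar and the x axis of jig, either way round below 0.12 rad and linear speed of bar below 0.01 m/s and contact force between each of the arm, the fingers and bar below 0.1 N); the robot touches nothing.
It fails at once if another piece is lifted to more than 50 mm above the table or comes out of the tray (more than 170 mm from the tray's centre) (height (world z) of any of ball_rod, tag_plate, short_bar, spacer, medallion, bead_cap above 0.05 m or horizontal distance between any of ball_rod, tag_plate, short_bar, spacer, medallion, bead_cap and tray above 0.17 m).
It fails at once if the pliers or the hammer are moved by more than 30 mm (distance of any of pliers, hammer from where it was at the start of the episode above 0.03 m).
It also fails if it takes over 51 s, if anything falls off the work surface, if the arm or the gripper's body presses on something with over 40 N, if the wrist force passes 120 N, or if a joint passes its speed limit or range.

## Working session

There is one attempt and no reset: what is moved stays moved. The work goes in short steps, Python scripts to look and compute and a tool call to move; the robot and the scene stay as the last step left them, time stands still between calls to the robot, and variables do not carry over. Pictures are saved under pics/ and viewed, and the job is handed in when it is done.

Besides the shell and the picture viewer there is one more tool, called after "Request:" by a JSON object that holds its "api" and its "payload", one argument or row to a line. drive_tool: Moves the arm, as the interface text tells. Its arguments: {"type":"object","properties":{"increments":{"type":"array","items":{"type":"array","items":{"type":"array","items":{"type":"number"}}}}},"required":["increments"]}

```bash
mkdir -p pics; ls
python3 - <<'E'
from rig import robot, read_camera
import cv2,pickle
print(robot.observe())
for n in ["scene","side","wrist"]:
    c=read_camera(n); pickle.dump(c,open(f"{n}0.pkl","wb")); cv2.imwrite(f"pics/{n}0.png",c["img"])
    print(n,c["camera_matrix"].tolist(),c.get("view",c.get("mount")).round(4).tolist())
E
```

```text
pics
{'clock': 0.0, 'joints': array([-1.26894378,  0.38425132,  0.01639615,  1.37116651, -0.00626625,
        1.38821944, -0.04649885]), 'joint_vel': array([-0.00036128, -0.00049594,  0.00085636,  0.00150632, -0.00075125,
        0.00065003, -0.00024675]), 'effort': array([ 2.33252131e-04, -6.27588272e+01,  8.44362024e-01, -3.71831095e+01,
        1.65562372e-02,  1.37847487e-02, -2.24764096e-05]), 'position': array([0.22274209, 0.58336498, 0.20876531]), 'tcp_rot': array([ 0.58280344,  0.40047429, -0.40160321, -0.58195821]), 'ft_force': array([-0.28483564, -0.70746153, -0.4163295 ]), 'torque': array([0.00594275, 0.01678465, 0.01095403]), 'finger_gap': 0.9979593036757171}
scene [[350.76116165764745, 0.0, 254.70009752921064], [0.0, 350.76116165764745, 187.79949696170758], [0.0, 0.0, 1.0]] [[-0.8499, 0.5269, -0.0081, 0.5364], [0.4634, 0.7399, -0.4877, -0.2641], [-0.251, -0.4182, -0.873, 0.9336], [0.0, 0.0, 0.0, 1.0]]
side [[435.73088192360007, 0.0, 258.0594496426178], [0.0, 435.73088192360007, 194.1782363563661], [0.0, 0.0, 1.0]] [[0.6956, -0.7183, -0.0133, -0.4327], [-0.4426, -0.4139, -0.7955, 0.3074], [0.5659, 0.5593, -0.6058, 0.5306], [0.0, 0.0, 0.0, 1.0]]
wrist [[268.3021007554987, 0.0, 255.84920639100855], [0.0, 268.3021007554987, 188.97113852193846], [0.0, 0.0, 1.0]] [[1.0, -0.0008, 0.0009, -0.0002], [-0.0011, -0.2653, 0.9642, -0.1631], [-0.0005, -0.9642, -0.2653, 0.0667], [0.0, 0.0, 0.0, 1.0]]
```

View pics/scene0.png

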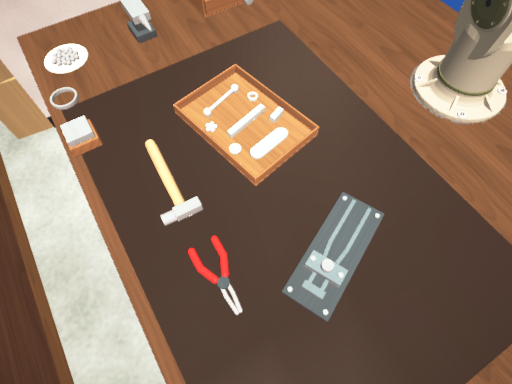

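View pics/side0.png

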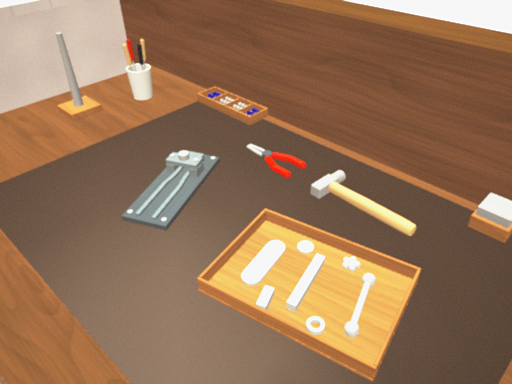

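View pics/wrist0.png

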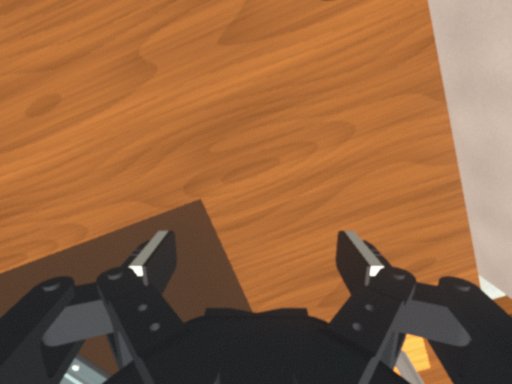

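```bash
cat > h.py <<'E'
import numpy as np,cv2,pickle
def ray(c,px,z,T=None):
    """px Nx2 -> world pts on plane z. T cam->world"""
    T=np.linalg.inv(c["view"]) if T is None else T
    px=np.atleast_2d(np.array(px,float)); n=len(px)
    d=np.linalg.solve(c["camera_matrix"],np.c_[px,np.ones(n)].T).T@T[:3,:3].T
    o=T[:3,3]; return o+d*((z-o[2])/d[:,2])[:,None]
def proj(c,P,T=None):
    V=c["view"] if T is None else np.linalg.inv(T)
    P=np.atleast_2d(P); q=P@V[:3,:3].T+V[:3,3]; q=q@c["camera_matrix"].T; return q[:,:2]/q[:,2:]
def depthpts(c,T=None):
    T=np.linalg.inv(c["view"]) if T is None else T
    z=c["z_map"]; v,u=np.mgrid[:z.shape[0],:z.shape[1]]
    K=c["camera_matrix"]; q=np.stack([(u-K[0,2])/K[0,0]*z,(v-K[1,2])/K[1,1]*z,z],-1)
    return q@T[:3,:3].T+T[:3,3]
E
python3 - <<'E'
from h import *
for n,roi in [("scene",(165,60,325,185)),("side",(195,205,425,365))]:
    c=pickle.load(open(n+"0.pkl","rb")); hsv=cv2.cvtColor(c["img"],cv2.COLOR_BGR2HSV)
    m=((hsv[...,1]<60)&(hsv[...,2]>120)).astype(np.uint8); k=np.zeros_like(m); x0,y0,x1,y1=roi;k[y0:y1,x0:x1]=1; m*=k
    P=depthpts(c)
    N,l,st,ce=cv2.connectedComponentsWithStats(m)
    for i in range(1,N):
        if st[i,4]<20: continue
        r=cv2.minAreaRect(np.argwhere(l==i)[:,::-1].astype(np.float32))
        print(n,ce[i].round(1),st[i,4],[np.round(a,1) for a in r], ray(c,ce[i],.018).round(4), np.median(P[l==i],0).round(4))
    cv2.imwrite(f"pics/z_{n}.png",cv2.resize(c["img"][y0:y1,x0:x1],None,fx=3,fy=3))
c=pickle.load(open("scene0.pkl","rb"));cv2.imwrite("pics/jig_scene.png",cv2.resize(c["img"][185:325,270:395],None,fx=4,fy=4,interpolation=cv2.INTER_CUBIC))
c=pickle.load(open("side0.pkl","rb"));cv2.imwrite("pics/jig_side.png",cv2.resize(c["img"][140:230,115:230],None,fx=5,fy=5,interpolation=cv2.INTER_CUBIC))
E
```

```text
scene [220.1  99.9] 228 [array([220.5,  99.5]), array([ 8.1, 43.9]), np.float64(48.4)] [[ 0.5585 -0.285   0.018 ]] [ 0.5612 -0.2839  0.0211]
scene [252.1  95.8] 78 [array([252. ,  95.5]), array([ 9., 10.]), np.float64(90.0)] [[ 0.482  -0.2531  0.018 ]] [ 0.4791 -0.2575  0.0131]
scene [245.6 120.1] 386 [array([246. , 119.9]), array([ 8.8, 45.6]), np.float64(50.5)] [[ 0.5375 -0.1933  0.018 ]] [ 0.5399 -0.1926  0.0208]
scene [276.  113.8] 123 [array([275.8, 113.8]), array([ 7.8, 17. ]), np.float64(45.0)] [[ 0.4629 -0.1702  0.018 ]] [ 0.464  -0.1692  0.021 ]
scene [210.6 126.3] 90 [array([210.5, 126. ]), array([10., 11.]), np.float64(90.0)] [[ 0.6197 -0.2221  0.018 ]] [ 0.6199 -0.222   0.0169]
scene [268.5 142.4] 568 [array([268.8, 142.2]), array([13.7, 43.7]), np.float64(51.3)] [[ 0.5266 -0.1062  0.018 ]] [ 0.5245 -0.1094  0.0122]
scene [234.7 148.1] 113 [array([235., 148.]), array([12., 10.]), np.float64(0.0)] [[ 0.6026 -0.1346  0.018 ]] [ 0.6011 -0.1384  0.0114]
scene [167.3 178.6] 45 [array([166.7, 177.6]), array([15.2,  3.4]), np.float64(65.2)] [[ 0.7722 -0.1427  0.018 ]] [ 0.7724 -
[... 428 characters left out ...]
084]
side [304.8 282.1] 729 [array([304.9, 281.6]), array([12.2, 63.6]), np.float64(31.0)] [[ 0.5261 -0.1987  0.018 ]] [ 0.5258 -0.1983  0.0185]
side [350.7 262.8] 186 [array([351. , 262.6]), array([17.6, 13.7]), np.float64(23.2)] [[ 0.6126 -0.2281  0.018 ]] [ 0.6168 -0.226   0.0143]
side [359.2 305.5] 589 [array([359.4, 304.2]), array([14.9, 66.4]), np.float64(18.4)] [[ 0.5469 -0.2888  0.018 ]] [ 0.5444 -0.2889  0.0187]
side [265.1 296.6] 269 [array([265.4, 296.2]), array([11.6, 23.3]), np.float64(26.6)] [[ 0.4602 -0.1724  0.018 ]] [ 0.4602 -0.1726  0.0186]
side [315.  324.7] 242 [array([315., 325.]), array([18., 18.]), np.float64(90.0)] [[ 0.4728 -0.2615  0.018 ]] [ 0.4782 -0.2586  0.0109]
```

View pics/jig_scene.png

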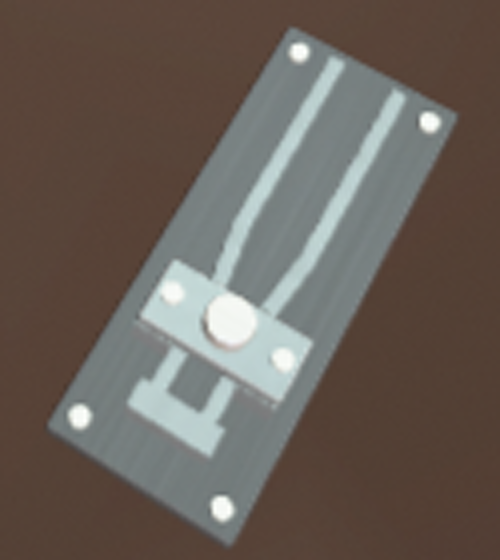

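View pics/jig_side.png

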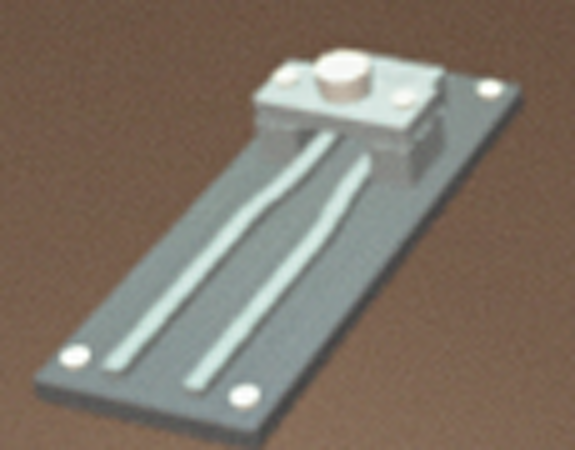

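View pics/z_side.png

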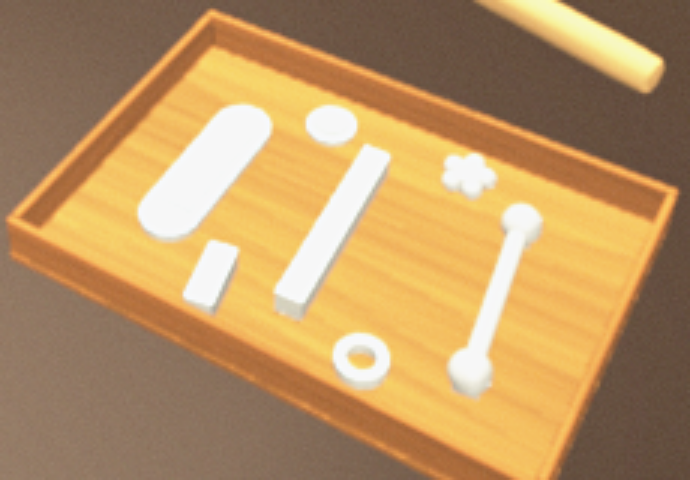

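Run:
```python
from h import *
for n,roi in [("scene",(270,185,395,325)),("side",(115,140,230,230))]:
    c=pickle.load(open(n+"0.pkl","rb")); hsv=cv2.cvtColor(c["img"],cv2.COLOR_BGR2HSV)
    b,g,r=[c["img"][...,i].astype(int) for i in range(3)]
    m=((b>r-2)|(hsv[...,2]>180)).astype(np.uint8); x0,y0,x1,y1=roi;k=np.zeros_like(m);k[y0:y1,x0:x1]=1;m*=k
    cs,_=cv2.findContours(m,cv2.RETR_EXTERNAL,cv2.CHAIN_APPROX_NONE); C=max(cs,key=cv2.contourArea)[:,0]
    # plate plane contour, minAreaRect in metres
    W=ray(c,C,.012)[:,:2]
    rct=cv2.minAreaRect((W*1000).astype(np.float32)); print(n,len(C),rct); print(cv2.boxPoints(rct))
    # white screws
    s=((hsv[...,2]>225)&(hsv[...,1]<40)).astype(np.uint8)*k
    N,l,st,ce=cv2.connectedComponentsWithStats(s)
    for i in range(1,N):
        if st[i,4]>=4: print(ce[i].round(1),st[i,4],ray(c,ce[i],.013).round(4))
    # bar top face
    P=depthpts(c); roi2=(P[...,0]>.44)&(P[...,0]<.62)&(P[...,1]>-.25)&(P[...,1]<-.14)
    mm=((hsv[...,1]<60)&(hsv[...,2]>120)&roi2).astype(np.uint8)
    N,l,st,ce=cv2.connectedComponentsWithStats(mm); i=1+np.argmax(st[1:,4])
    pix=np.argwhere(l==i)[:,::-1]
    W=ray(c,pix,.020)[:,:2]; r=cv2.minAreaRect((W*1000).astype(np.float32)); print("bar",r)
    mu=W.mean(0); w,v=np.linalg.eigh(np.cov(W.T)); print("axis",mu,np.degrees(np.arctan2(v[1,1],v[0,1])))
    cv2.imwrite(f"pics/m_{n}.png",(m+l==i)*255+m*120)
```

```text
scene 293 ((555.7698974609375, 186.39163208007812), (259.2853088378906, 98.366943359375), 24.840736389160156)
[[417.46002 176.56206]
 [458.78375  87.29613]
 [694.0798  196.2212 ]
 [652.75604 285.48712]]
[344.4 197.4] 13 [[0.465  0.1024 0.013 ]]
[376.8 214.9] 14 [[0.4335 0.1715 0.013 ]]
[312.6 257.5] 28 [[0.6037 0.1747 0.013 ]]
[327.4 264.4] 117 [[0.5874 0.2014 0.013 ]]
[340.5 274.4] 26 [[0.5781 0.2306 0.013 ]]
[289.5 288.8] 18 [[0.6776 0.201  0.013 ]]
[325.  311.5] 22 [[0.6456 0.2697 0.013 ]]
bar ((535.9067993164062, -192.05918884277344), (126.80611419677734, 24.99717903137207), 15.274800300598145)
axis [ 0.53795255 -0.19196235] -163.89672276180877
side 275 ((548.8438110351562, 189.200439453125), (267.4268798828125, 119.47803497314453), 25.209407806396484)
[[402.4211  186.29745]
 [453.31015  78.19886]
 [695.2665  192.10342]
 [644.37744 300.20203]]
[178.  154.8] 90 [[0.629  0.2698 0.013 ]]
[193.  159.4] 79 [[0.6404 0.228  0.013 ]]
[212.5 157.2] 10 [[0.6777 0.2021 0.013 ]]
[182.5 179.3] 10 [[0.5739 0.1824 0.013 ]]
[157.1 190. ] 21 [[0.5127 0.1905 0.013 ]]
[166.9 199.8] 46 [[0.5067 0.1481 0.013 ]]
[142.7 206.3] 15 [[0.4606 0.1665 0.013 ]]
[129.7 210.8] 16 [[0.4346 0.1732 0.013 ]]
[163.5 218.5] 16 [[0.4667 0.1047 0.013 ]]
bar ((529.6017456054688, -198.24891662597656), (130.6243896484375, 19.56892967224121), 15.140217781066895)
axis [ 0.52594317 -0.19933868] -164.2405082275183[ WARN:0@0.135] global loadsave.cpp:1063 imwrite_ Unsupported depth image for selected encoder is fallbacked to CV_8U.
```

```bash
cat >> h.py <<'E'
from scipy.spatial.transform import Rotation as R
def st():
    from rig import robot
    o=robot.observe(); return o
def go(xyz,yaw):
    """row to reach world xyz, tool down with tool-x at yaw(deg)"""
    o=st(); R0=R.from_quat(o["tcp_rot"]); a=np.radians(yaw)
    x=np.array([np.cos(a),np.sin(a),0]); y=np.array([0,0,-1.]); z=np.cross(x,y)
    Rt=R.from_matrix(np.c_[x,y,z])
    d=R0.inv().apply(np.array(xyz)-o["position"]); rv=np.degrees((R0.inv()*Rt).as_rotvec())
    xc=R0.as_matrix()[:,0]
    print("t",round(o["clock"],2),"pos",o["position"].round(4),"xyaw",np.degrees(np.arctan2(xc[1],xc[0])).round(2),"ydir",R0.as_matrix()[:,1].round(4),"F",o["ft_force"].round(1),"gap",round(o["finger_gap"],3))
    print("row",(d*1).round(4).tolist(),rv.round(2).tolist())
JY=24.85; JU=np.array([np.cos(np.radians(JY)),np.sin(np.radians(JY))]); JO=np.array([.5646,.1907])
def jig(x,y=0): return JO+x*JU+y*np.array([-JU[1],JU[0]])
def tojig(p):
    d=np.array(p)[:2]-JO; return d@JU, d@np.array([-JU[1],JU[0]])
E
python3 -c "
from h import *
go([.53,.25,.21],0); print(st()['tcp_rot'])
go([.53,.25,.21],-74.7)
go([.53,.25,.21],105.3)"
```

```text
t 0.15 pos [0.2228 0.5835 0.209 ] xyaw 69.1 ydir [-5.0e-04 -1.5e-03 -1.0e+00] F [-0.2 -0.9 -0.5] gap 1.004
row [-0.2019, -0.0007, -0.4059] [0.06, 69.1, -0.08]
[ 0.58272189  0.40057519 -0.40146743 -0.58206411]
t 0.15 pos [0.2228 0.5835 0.209 ] xyaw 69.1 ydir [-5.0e-04 -1.5e-03 -1.0e+00] F [-0.2 -0.9 -0.5] gap 1.004
row [-0.2019, -0.0007, -0.4059] [0.11, 143.8, -0.03]
t 0.15 pos [0.2228 0.5835 0.209 ] xyaw 69.1 ydir [-5.0e-04 -1.5e-03 -1.0e+00] F [-0.2 -0.9 -0.5] gap 1.004
row [-0.2019, -0.0007, -0.4059] [-0.03, -36.2, -0.09]
```

Request:
{"api": "drive_tool", "payload": {
  "increments": [
    [[0.0854,-0.2,0,-0.405,0,80,0],[0.0854,-0.2,0,-0.405,0,80,0],[0.0854,-0.2,0,-0.405,0,80,0],[0.0854,-0.2,0,-0.405,0,80,0],[0.0854,-0.2,0,-0.405,0,80,0],[0.0854,-0.2,0,-0.405,0,80,0],[0.0854,-0.2,0,-0.405,0,80,0],[0.0854,-0.2,0,-0.405,0,80,0],[0.0854,-0.2,0,-0.405,0,80,0],[0.0854,-0.2,0,-0.405,0,80,0]]
  ]
}}

```text
clock: 1.15
position: [0.5346, 0.244, 0.2099]
tcp_rot: [0.705, -0.072, 0.074, -0.702]
ft_force: [0.1, -0.2, 0.3]
finger_gap: 0.998
```

```bash
python3 -c "
from h import *
go([.532,-.1955,.21],-74.5)"
```

```text
t 1.15 pos [0.5346 0.244  0.2099] xyaw -11.89 ydir [ 0.0023 -0.0039 -1.    ] F [ 0.1 -0.2  0.3] gap 0.998
row [0.088, 0.0016, -0.4306] [0.07, 62.61, 0.26]
```

Request:
{"api": "drive_tool", "payload": {
  "increments": [
    [[0.0854,0.088,0,-0.431,0,62.6,0],[0.0854,0.088,0,-0.431,0,62.6,0],[0.0854,0.088,0,-0.431,0,62.6,0],[0.0854,0.088,0,-0.431,0,62.6,0],[0.0854,0.088,0,-0.431,0,62.6,0],[0.0854,0.088,0,-0.431,0,62.6,0],[0.0854,0.088,0,-0.431,0,62.6,0],[0.0854,0.088,0,-0.431,0,62.6,0],[0.0854,0.088,0,-0.431,0,62.6,0],[0.0854,0.088,0,-0.431,0,62.6,0]]
  ]
}}

```text
clock: 2.15
position: [0.5327, -0.1949, 0.21]
tcp_rot: [0.565, -0.425, 0.427, -0.563]
ft_force: [-0.0, -0.3, 1.1]
finger_gap: 1.003
```

Request:
{"api": "drive_tool", "payload": {
  "increments": [
    [[0.0854,0,0,0,0,0,0],[0.0854,0,0,0,0,0,0],[0.0854,0,0,0,0,0,0]]
  ]
}}

```text
clock: 2.45
position: [0.5353, -0.1855, 0.2096]
tcp_rot: [-0.567, 0.423, -0.422, 0.567]
ft_force: [-0.5, 0.7, -0.0]
finger_gap: 1.001
```

Run:
```python
from h import *
from rig import read_camera
go([.532,-.1955,.21],-74.5)
o=st(); c=read_camera("wrist"); c["o"]=o; pickle.dump(c,open("wrist1.pkl","wb")); cv2.imwrite("pics/wrist1.png",c["img"])
```

```text
t 2.45 pos [ 0.5353 -0.1855  0.2096] xyaw -73.33 ydir [-3.e-04  7.e-04 -1.e+00] F [-0.5  0.7 -0. ] gap 1.001
row [0.0087, -0.0004, -0.006] [0.01, 1.17, -0.04]
```

View pics/wrist1.png

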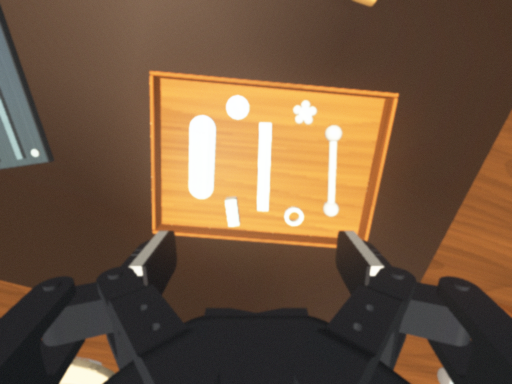

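```bash
cat >> h.py <<'E'
def wT(c):
    T=np.eye(4); T[:3,:3]=R.from_quat(c["o"]["tcp_rot"]).as_matrix(); T[:3,3]=c["o"]["position"]; return T@c["mount"]
E
python3 - <<'E'
from h import *
c=pickle.load(open("wrist1.pkl","rb")); T=wT(c)
hsv=cv2.cvtColor(c["img"],cv2.COLOR_BGR2HSV); m=((hsv[...,1]<60)&(hsv[...,2]>120)).astype(np.uint8); m[228:]=0
N,l,s,ce=cv2.connectedComponentsWithStats(m)
for i in range(1,N):
    if s[i,4]<100 or ce[i][0]<150: continue
    W=ray(c,np.argwhere(l==i)[:,::-1],.021,T)[:,:2]; r=cv2.minAreaRect((W*1000).astype(np.float32))
    print(ce[i].round(1),s[i,4],[np.round(a,2) for a in r],W.mean(0).round(4), np.median(depthpts(c,T)[l==i],0).round(4))
    if abs(ce[i][0]-264)<8: 
        w,v=np.linalg.eigh(np.cov(W.T)); print("bar",np.degrees(np.arctan(v[1,1]/v[0,1])))
E
```

```text
[237.1 107. ] 458 [array([ 602.45, -140.65]), array([28.84, 27.67]), np.float64(16.19)] [ 0.6026 -0.1408] [ 0.6026 -0.1401  0.0096]
[304.2 112.3] 379 [array([ 619.71, -223.47]), array([28.78, 27.36]), np.float64(64.42)] [ 0.6207 -0.2235] [ 0.621  -0.224   0.0155]
[201.5 156.2] 2070 [array([ 526.87, -112.95]), array([110.82,  34.87]), np.float64(11.94)] [ 0.5289 -0.1126] [ 0.5281 -0.1111  0.0104]
[263.7 165.7] 1128 [array([ 537.38, -195.63]), array([120.33,  16.77]), np.float64(15.19)] [ 0.5401 -0.1949] [ 0.5413 -0.1948  0.0197]
bar 15.20686767743746
[331.9 168.9] 843 [array([ 558.88, -284.79]), array([122.75,  20.6 ]), np.float64(19.73)] [ 0.5617 -0.2833] [ 0.5638 -0.2835  0.0198]
[231.8 211.7] 350 [array([ 465.97, -171.14]), array([43.1 , 16.89]), np.float64(22.34)] [ 0.4661 -0.1712] [ 0.4656 -0.1712  0.0197]
[293.4 216.1] 232 [array([ 484.67, -255.55]), array([26.84, 26.84]), np.float64(16.68)] [ 0.4845 -0.2554] [ 0.4811 -0.2579  0.0121]
```

```bash
python3 -c "
from h import *
go([.5365,-.1955,.08],-74.8)"
```

```text
t 2.5 pos [ 0.5353 -0.1856  0.2097] xyaw -73.34 ydir [-2.e-04  6.e-04 -1.e+00] F [0.6 0.2 0.7] gap 1.001
row [0.0099, 0.1296, -0.0017] [0.0, 1.46, -0.04]
```

Request:
{"api": "drive_tool", "payload": {
  "increments": [
    [[0.055,0.01,0.03,-0.0017,0,1.46,0],[0.055,0.01,0.07,-0.0017,0,1.46,0],[0.055,0.01,0.11,-0.0017,0,1.46,0],[0.055,0.01,0.13,-0.0017,0,1.46,0],[0.055,0.01,0.13,-0.0017,0,1.46,0],[0.055,0.01,0.13,-0.0017,0,1.46,0],[0.055,0.01,0.13,-0.0017,0,1.46,0]]
  ]
}}

```text
clock: 3.2
position: [0.5374, -0.1975, 0.0816]
tcp_rot: [-0.561, 0.429, -0.431, 0.562]
ft_force: [-0.1, -0.5, 0.1]
finger_gap: 0.643
```

Run:
```python
from h import *
from rig import read_camera
go([.5365,-.1955,.029],-74.8)
o=st(); c=read_camera("wrist"); c["o"]=o; pickle.dump(c,open("wrist2.pkl","wb")); cv2.imwrite("pics/wrist2.png",c["img"])
T=wT(c)
hsv=cv2.cvtColor(c["img"],cv2.COLOR_BGR2HSV); m=((hsv[...,1]<60)&(hsv[...,2]>120)).astype(np.uint8)
N,l,s,ce=cv2.connectedComponentsWithStats(m)
for i in range(1,N):
    if s[i,4]<300: continue
    W=ray(c,np.argwhere(l==i)[:,::-1],.021,T)[:,:2]; r=cv2.minAreaRect((W*1000).astype(np.float32))
    print(ce[i].round(1),s[i,4],[np.round(a,2) for a in r])
```

```text
t 3.2 pos [ 0.5374 -0.1975  0.0816] xyaw -74.92 ydir [ 2.7e-03 -6.0e-04 -1.0e+00] F [-0.1 -0.5  0.1] gap 0.643
row [-0.0022, 0.0526, -0.0004] [-0.14, -0.12, 0.07]
[209.9 102.1] 1036 [array([ 602.75, -142.39]), array([27.39, 27.13]), np.float64(13.43)]
[314.  107.7] 856 [array([ 621.08, -223.64]), array([26.72, 28.08]), np.float64(15.05)]
[159.7 177. ] 4542 [array([ 528.41, -114.97]), array([108.48,  33.63]), np.float64(12.06)]
[253.6 188.5] 2396 [array([ 537.68, -195.79]), array([118.35,  15.85]), np.float64(15.21)]
[357.9 189.8] 1815 [array([ 558.54, -283.69]), array([122.31,  21.36]), np.float64(19.02)]
[211.5 261.7] 509 [array([ 467.53, -171.31]), array([45.47, 16.3 ]), np.float64(21.45)]
[296.7 261.7] 330 [array([ 485.  , -251.43]), array([28.97, 18.21]), np.float64(29.77)]
```

View pics/wrist2.png

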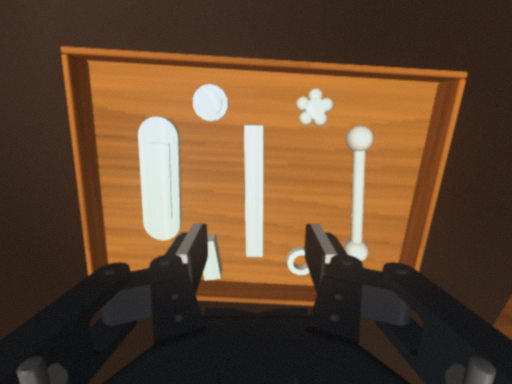

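Request:
{"api": "drive_tool", "payload": {
  "increments": [
    [[0.055,-0.002,0.02,-0.0005,0,0,0],[0.055,-0.002,0.04,-0.0005,0,0,0],[0.055,-0.002,0.0525,-0.0005,0,0,0],[0.055,-0.002,0.0525,-0.0005,0,0,0],[0.055,-0.002,0.0525,-0.0005,0,0,0],[0.055,-0.002,0.0525,-0.0005,0,0,0]]
  ]
}}

```text
clock: 3.85
position: [0.5358, -0.196, 0.0285]
tcp_rot: [-0.561, 0.43, -0.431, 0.561]
ft_force: [-0.7, 0.3, 0.2]
finger_gap: 0.647
```

Run:
```python
from h import *
from rig import read_camera
go([.5370,-.1956,.029],-74.8)
c=read_camera("side");cv2.imwrite("pics/s3.png",cv2.resize(c["img"][180:370,190:430],None,fx=3,fy=3))
```

```text
t 3.85 pos [ 0.5358 -0.196   0.0285] xyaw -74.97 ydir [ 1.6e-03 -5.0e-04 -1.0e+00] F [-0.7  0.3  0.2] gap 0.647
row [-0.0001, -0.0005, 0.0012] [-0.08, -0.17, 0.05]
```

View pics/s3.png

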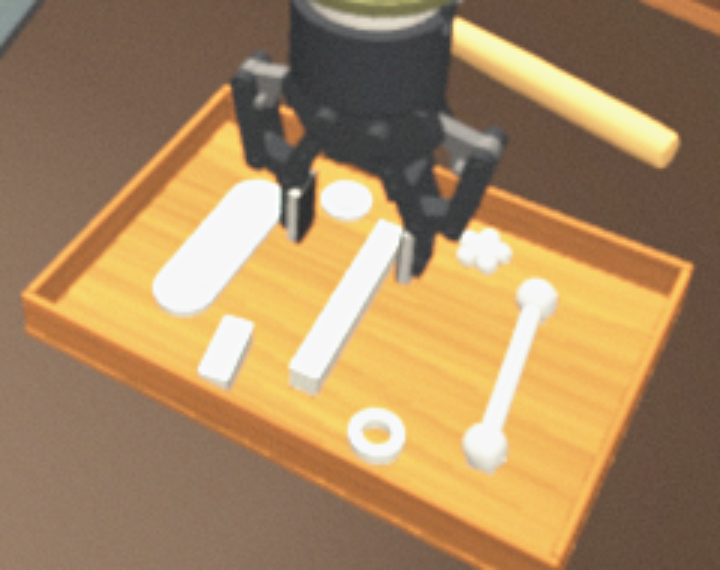

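Request:
{"api": "drive_tool", "payload": {
  "increments": [
    [[0.0,0,0,0.001,0,0,0],[0.0,0,0,0.001,0,0,0],[0.0,0,0,0.001,0,0,0],[0.0,0,0,0.001,0,0,0],[0.0,0,0,0.001,0,0,0],[0.0,0,0,0.001,0,0,0],[0.0,0,0,0.001,0,0,0],[0.0,0,0,0.001,0,0,0]]
  ]
}}

```text
clock: 4.7
position: [0.536, -0.1953, 0.0273]
tcp_rot: [0.561, -0.43, 0.43, -0.561]
ft_force: [0.9, -0.4, -0.2]
finger_gap: -0.003
```

Run:
```python
from h import *
from rig import read_camera
go([.5370,-.1956,.029],-74.8)
c=read_camera("side");cv2.imwrite("pics/s4.png",cv2.resize(c["img"][180:370,190:430],None,fx=3,fy=3))
```

```text
t 4.7 pos [ 0.536  -0.1953  0.0273] xyaw -74.96 ydir [-1.e-04 -1.e-04 -1.e+00] F [ 0.9 -0.4 -0.2] gap -0.003
row [0.0005, -0.0017, 0.0009] [0.01, -0.16, 0.0]
```

View pics/s4.png

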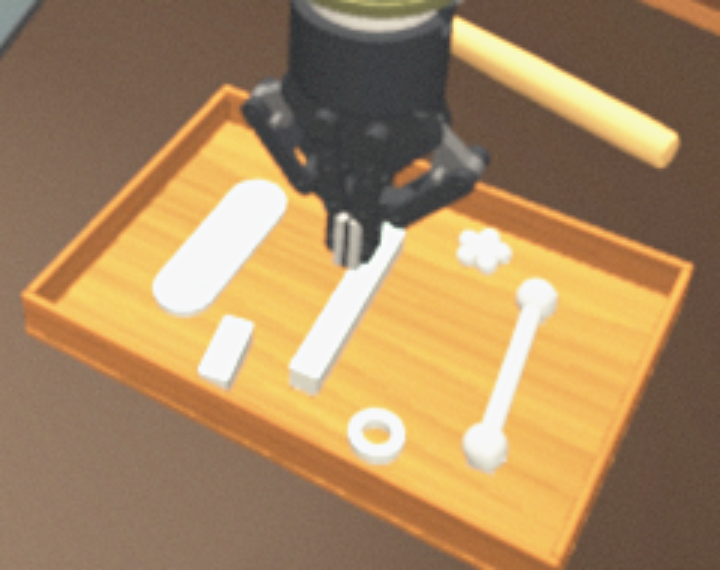

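Run:
```python
from h import *
from rig import read_camera
for n in ["side","scene"]:
    c=read_camera(n); P=depthpts(c)
    pickle.dump(c,open(n+"5.pkl","wb"))
    p=proj(c,[.536,-.1953,.0273])[0]; print(n,p, proj(c,[.536,-.1953,.0273-.017])[0])
    x,y=p.astype(int); im=c["img"][y-40:y+40,x-50:x+50]; cv2.imwrite(f"pics/t_{n}.png",cv2.resize(im,None,fx=7,fy=7))
    print(n, x-50,y-40)
    if n=="side":
        for v in range(240,280,3): print(v,[P[v,u].round(3).tolist() for u in (303,306,309,313)])
```

```text
side [307.32905701 273.74553357] [306.75988422 280.80686195]
side 257 233
240 [[0.518, -0.195, 0.115], [0.536, -0.188, 0.097], [0.519, -0.206, 0.121], [0.522, -0.211, 0.122]]
243 [[0.522, -0.193, 0.104], [0.532, -0.191, 0.095], [0.519, -0.206, 0.115], [0.522, -0.211, 0.116]]
246 [[0.52, -0.194, 0.1], [0.528, -0.194, 0.094], [0.525, -0.202, 0.102], [0.526, -0.209, 0.106]]
249 [[0.521, -0.194, 0.093], [0.527, -0.195, 0.09], [0.524, -0.203, 0.097], [0.526, -0.209, 0.1]]
252 [[0.523, -0.193, 0.085], [0.527, -0.196, 0.084], [0.522, -0.205, 0.093], [0.526, -0.209, 0.093]]
255 [[0.522, -0.194, 0.079], [0.523, -0.199, 0.082], [0.526, -0.203, 0.083], [0.526, -0.21, 0.087]]
258 [[0.523, -0.194, 0.072], [0.523, -0.199, 0.076], [0.526, -0.203, 0.077], [0.53, -0.208, 0.077]]
261 [[0.523, -0.195, 0.066], [0.524, -0.199, 0.068], [0.525, -0.204, 0.072], [0.53, -0.208, 0.07]]
264 [[0.521, -0.196, 0.062], [0.524, -0.2, 0.062], [0.526, -0.204, 0.064], [0.53, -0.209, 0.064]]
267 [[0.522, -0.196, 0.055], [0.524, -0.2, 0.055], [0.527, -0.204, 0.057], [0.532, -0.208, 0.056]]
270 [[0.555, -0.172, 0.004], [0.56, -0.175, 0.002], [0.527, -0.204, 0.049], [0.555, -0.192, 0.019]]
273 [[0.551, -0.175, 0.002], [0.542, -0.188, 0.019], [0.546, -0.191, 0.018], [0.55, -0.197, 0.019]]
276 [[0.535, -0.188, 0.017], [0.537, -0.192, 0.019], [0.54, -0.196, 0.02], [0.546, -0.2, 0.018]]
279 [[0.527, -0.194, 0.021], [0.531, -0.197, 0.02], [0.535, -0.2, 0.019], [0.543, -0.202, 0.014]]
scene [245.57261677 116.78386682] [245.78309519 121.32868817]
scene 195 76
```

View pics/t_side.png

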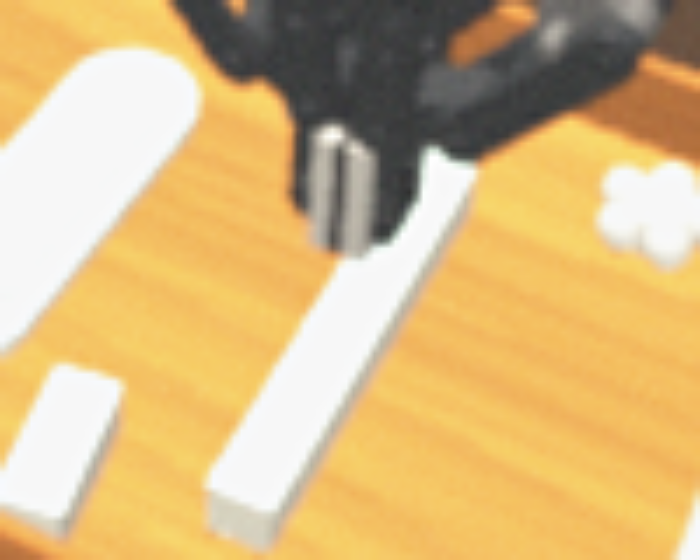

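View pics/t_scene.png

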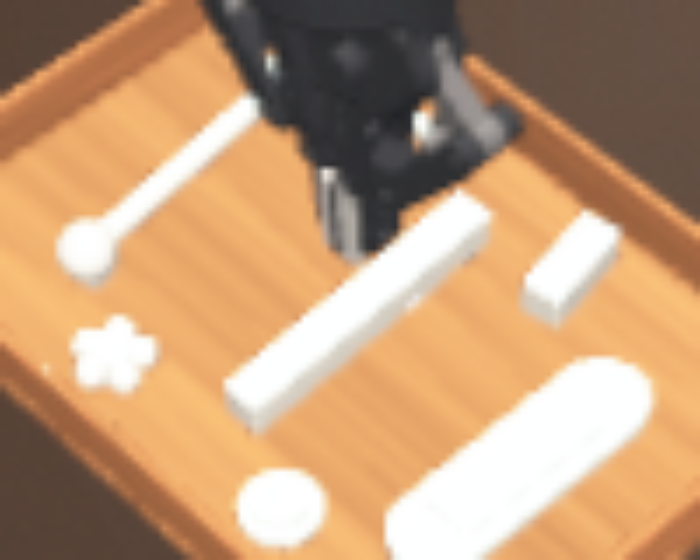

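Run:
```python
from h import *
from rig import robot
o=robot.observe(); T=np.eye(4);T[:3,:3]=R.from_quat(o["tcp_rot"]).as_matrix();T[:3,3]=o["position"]
for n,s in [("side",-1),("scene",1)]:
    c=pickle.load(open(n+"5.pkl","rb"))
    for ty in (.017,0,-.01,-.02,-.025,-.03,-.04):
        P=T@np.array([0,ty,s*.011,1]); print(n,ty,P[:3].round(4),proj(c,P[:3])[0].round(1))
c=pickle.load(open("scene5.pkl","rb"));P=depthpts(c)
for v in range(100,116,2): print(v,[P[v,u].round(3).tolist() for u in (243,245,247,249)])
```

```text
side 0.017 [ 0.5254 -0.1982  0.0103] [304.  285.3]
side 0 [ 0.5254 -0.1982  0.0273] [304.6 278.3]
side -0.01 [ 0.5254 -0.1982  0.0373] [304.9 274. ]
side -0.02 [ 0.5254 -0.1982  0.0473] [305.2 269.7]
side -0.025 [ 0.5254 -0.1982  0.0523] [305.4 267.5]
side -0.03 [ 0.5254 -0.1982  0.0573] [305.5 265.3]
side -0.04 [ 0.5254 -0.1982  0.0673] [305.9 260.8]
scene 0.017 [ 0.5466 -0.1925  0.0103] [242.7 123.9]
scene 0 [ 0.5466 -0.1925  0.0273] [242.4 119.4]
scene -0.01 [ 0.5466 -0.1925  0.0373] [242.3 116.6]
scene -0.02 [ 0.5466 -0.1925  0.0473] [242.1 113.8]
scene -0.025 [ 0.5466 -0.1925  0.0523] [242.  112.4]
scene -0.03 [ 0.5466 -0.1925  0.0573] [241.9 111. ]
scene -0.04 [ 0.5466 -0.1925  0.0673] [241.8 108.1]
100 [[0.544, -0.189, 0.096], [0.543, -0.182, 0.101], [0.539, -0.181, 0.1], [0.535, -0.177, 0.101]]
102 [[0.545, -0.189, 0.09], [0.542, -0.183, 0.094], [0.538, -0.182, 0.092], [0.54, -0.17, 0.104]]
104 [[0.543, -0.191, 0.08], [0.54, -0.187, 0.082], [0.538, -0.183, 0.085], [0.541, -0.168, 0.1]]
106 [[0.543, -0.193, 0.072], [0.54, -0.188, 0.075], [0.537, -0.184, 0.077], [0.532, -0.183, 0.074]]
108 [[0.544, -0.192, 0.067], [0.541, -0.186, 0.07], [0.537, -0.184, 0.069], [0.533, -0.182, 0.069]]
110 [[0.544, -0.191, 0.061], [0.541, -0.188, 0.062], [0.537, -0.184, 0.063], [0.534, -0.182, 0.063]]
112 [[0.525, -0.228, 0.006], [0.541, -0.188, 0.055], [0.538, -0.184, 0.056], [0.518, -0.21, 0.02]]
114 [[0.528, -0.223, 0.006], [0.523, -0.221, 0.005], [0.526, -0.206, 0.021], [0.522, -0.203, 0.021]]
```

Request:
{"api": "drive_tool", "payload": {
  "increments": [
    [[0.055,0,0,0.001,0,0,0],[0.055,0,0,0.001,0,0,0],[0.055,0,0,0.001,0,0,0],[0.055,0,0,0.001,0,0,0],[0.055,0,0.012,0.001,0,0,0],[0.055,0,0.024,0.001,0,0,0],[0.055,0,0.03,0.001,0,0,0],[0.055,0,0.03,0.001,0,0,0],[0.055,0,0.03,0.001,0,0,0],[0.055,0,0.03,0.001,0,0,0]]
  ]
}}

```text
clock: 5.85
position: [0.5372, -0.1953, -0.0024]
tcp_rot: [-0.561, 0.43, -0.43, 0.561]
ft_force: [-0.6, 0.4, -0.2]
finger_gap: 0.642
```

Run:
```python
from h import *
from rig import read_camera
go([.5370,-.1956,-.004],-74.8)
c=read_camera("side");cv2.imwrite("pics/s6.png",cv2.resize(c["img"][230:320,250:370],None,fx=6,fy=6))
```

```text
t 5.85 pos [ 0.5372 -0.1953 -0.0024] xyaw -74.96 ydir [ 4.e-04 -3.e-04 -1.e+00] F [-0.6  0.4 -0.2] gap 0.642
row [0.0003, 0.0016, -0.0003] [-0.02, -0.16, 0.02]
```

View pics/s6.png

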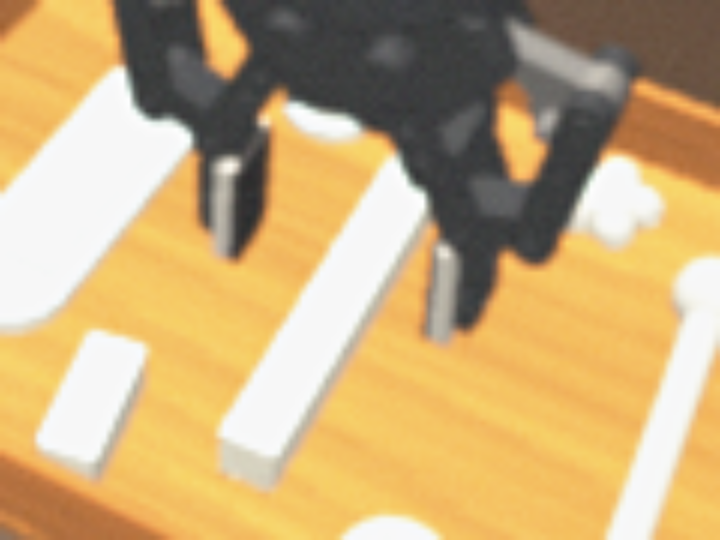

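Request:
{"api": "drive_tool", "payload": {
  "increments": [
    [[0.022,0,0.003,0,0,0,0],[0.022,0,0.003,0,0,0,0],[0.022,0,0.003,0,0,0,0],[0.022,0,0.003,0,0,0,0],[0.022,0,0.003,0,0,0,0]]
  ]
}}

```text
clock: 6.4
position: [0.537, -0.1951, -0.0056]
tcp_rot: [0.561, -0.43, 0.43, -0.561]
ft_force: [-0.1, 0.6, -1.1]
finger_gap: 0.261
```

Run:
```python
from h import *
from rig import read_camera
go([.5370,-.1956,-.006],-74.8)
c=read_camera("side");cv2.imwrite("pics/s7.png",cv2.resize(c["img"][230:320,250:370],None,fx=6,fy=6))
P=depthpts(c)
for v in range(268,300,2): print(v,[P[v,u].round(3).tolist() for u in (297,300,303,306,309,312,315,318)])
```

```text
t 6.4 pos [ 0.537  -0.1951 -0.0056] xyaw -74.96 ydir [ 0. -0. -1.] F [-0.1  0.6 -1.1] gap 0.261
row [0.0005, 0.0004, -0.0001] [0.0, -0.16, 0.0]
268 [[0.521, -0.185, 0.044], [0.528, -0.186, 0.04], [0.542, -0.182, 0.026], [0.564, -0.172, 0.002], [0.554, -0.185, 0.02], [0.557, -0.189, 0.02], [0.528, -0.214, 0.061], [0.529, -0.219, 0.064]]
270 [[0.52, -0.186, 0.041], [0.527, -0.187, 0.037], [0.541, -0.183, 0.023], [0.559, -0.175, 0.003], [0.552, -0.187, 0.017], [0.53, -0.208, 0.051], [0.526, -0.216, 0.059], [0.53, -0.219, 0.059]]
272 [[0.521, -0.186, 0.036], [0.529, -0.185, 0.029], [0.542, -0.182, 0.017], [0.544, -0.186, 0.018], [0.547, -0.191, 0.019], [0.527, -0.21, 0.05], [0.528, -0.215, 0.052], [0.53, -0.22, 0.055]]
274 [[0.522, -0.185, 0.031], [0.529, -0.186, 0.025], [0.55, -0.177, 0.002], [0.541, -0.189, 0.018], [0.544, -0.193, 0.019], [0.527, -0.21, 0.045], [0.53, -0.214, 0.045], [0.534, -0.217, 0.045]]
276 [[0.521, -0.186, 0.027], [0.53, -0.186, 0.02], [0.535, -0.188, 0.018], [0.536, -0.193, 0.021], [0.54, -0.196, 0.019], [0.528, -0.21, 0.04], [0.53, -0.214, 0.041], [0.533, -0.218
[... 1448 characters left out ...]
516, -0.21, 0.011], [0.524, -0.21, 0.005], [0.529, -0.212, 0.002], [0.533, -0.216, 0.001], [0.536, -0.22, 0.003]]
294 [[0.498, -0.206, 0.019], [0.501, -0.21, 0.02], [0.505, -0.212, 0.018], [0.518, -0.209, 0.004], [0.522, -0.212, 0.002], [0.525, -0.216, 0.004], [0.529, -0.219, 0.003], [0.532, -0.222, 0.003]]
296 [[0.493, -0.21, 0.021], [0.499, -0.211, 0.018], [0.506, -0.212, 0.013], [0.515, -0.211, 0.004], [0.519, -0.214, 0.003], [0.522, -0.218, 0.004], [0.526, -0.221, 0.002], [0.529, -0.225, 0.003]]
298 [[0.492, -0.211, 0.019], [0.496, -0.214, 0.018], [0.506, -0.212, 0.008], [0.513, -0.213, 0.003], [0.517, -0.216, 0.001], [0.519, -0.22, 0.003], [0.521, -0.225, 0.004], [0.526, -0.227, 0.003]]
```

View pics/s7.png

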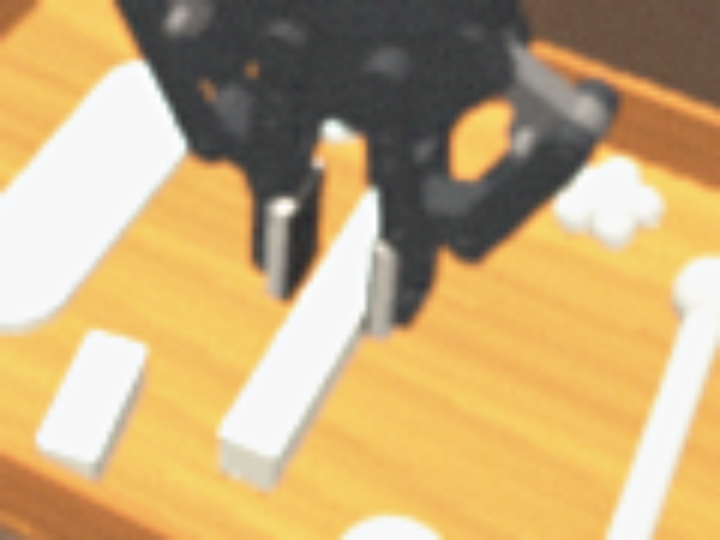

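Request:
{"api": "drive_tool", "payload": {
  "increments": [
    [[0.022,0,0.0025,0,0,0,0],[0.022,0,0.0025,0,0,0,0],[0.0,0,0.0025,0,0,0,0],[0.0,0,0.0025,0,0,0,0],[0.0,0,0.0025,0,0,0,0],[0.0,0,0.0025,0,0,0,0],[0.0,0,0.0025,0,0,0,0]]
  ]
}}

```text
clock: 7.15
position: [0.5369, -0.1951, -0.0081]
tcp_rot: [0.561, -0.43, 0.43, -0.561]
ft_force: [-2.7, 0.5, 2.8]
finger_gap: 0.166
```

Run:
```python
from h import *
from rig import read_camera
go([.5370,-.1956,.08],-74.8)
c=read_camera("side");cv2.imwrite("pics/s8.png",cv2.resize(c["img"][230:320,250:370],None,fx=6,fy=6))
P=depthpts(c)
for v in range(276,296,2): print(v,[P[v,u].round(3).tolist() for u in (309,310,311,312,315)])
```

```text
t 7.15 pos [ 0.5369 -0.1951 -0.0081] xyaw -74.96 ydir [-1.e-04  0.e+00 -1.e+00] F [-2.7  0.5  2.8] gap 0.166
row [0.0005, -0.0881, -0.0001] [0.01, -0.16, -0.0]
276 [[0.526, -0.206, 0.038], [0.526, -0.208, 0.039], [0.528, -0.208, 0.038], [0.528, -0.21, 0.04], [0.533, -0.213, 0.037]]
278 [[0.527, -0.206, 0.033], [0.526, -0.208, 0.035], [0.527, -0.209, 0.035], [0.528, -0.211, 0.035], [0.531, -0.214, 0.036]]
280 [[0.526, -0.207, 0.029], [0.527, -0.208, 0.03], [0.528, -0.209, 0.03], [0.529, -0.21, 0.03], [0.533, -0.213, 0.029]]
282 [[0.527, -0.206, 0.024], [0.528, -0.207, 0.024], [0.528, -0.21, 0.026], [0.529, -0.211, 0.026], [0.533, -0.214, 0.025]]
284 [[0.525, -0.208, 0.021], [0.528, -0.208, 0.02], [0.528, -0.21, 0.021], [0.529, -0.211, 0.02], [0.534, -0.213, 0.018]]
286 [[0.528, -0.206, 0.013], [0.527, -0.209, 0.016], [0.528, -0.21, 0.016], [0.531, -0.21, 0.014], [0.541, -0.209, 0.005]]
288 [[0.531, -0.204, 0.004], [0.533, -0.205, 0.003], [0.534, -0.207, 0.003], [0.537, -0.206, 0.001], [0.538, -0.211, 0.003]]
290 [[0.528, -0.207, 0.004], [0.529, -0.208, 0.004], [0.53, -0.209, 0.004], [0.532, -0.21, 0.002], [0.535, -0.214, 0.003]]
292 [[0.524, -0.21, 0.005], [0.526, -0.21, 0.003], [0.526, -0.212, 0.004], [0.527, -0.214, 0.005], [0.533, -0.216, 0.001]]
294 [[0.522, -0.212, 0.003], [0.524, -0.213, 0.002], [0.523, -0.215, 0.005], [0.526, -0.215, 0.002], [0.53, -0.218, 0.001]]
```

View pics/s8.png

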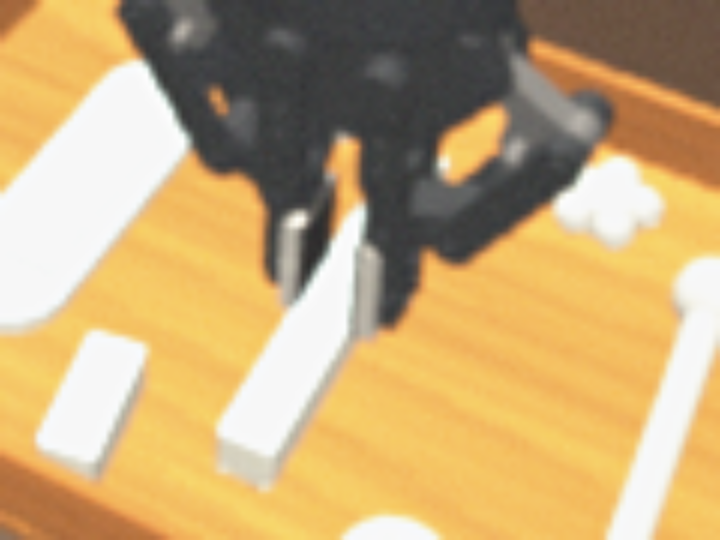

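Request:
{"api": "drive_tool", "payload": {
  "increments": [
    [[0.0,0,-0.01,0,0,0,0],[0.0,0,-0.02,0,0,0,0],[0.0,0,-0.04,0,0,0,0],[0.0,0,-0.06,0,0,0,0],[0.0,0,-0.08,0,0,0,0],[0.0,0,-0.1,0,0,0,0],[0.0,0,-0.11,0,0,0,0],[0.0,0,-0.11,0,0,0,0],[0.0,0,-0.11,0,0,0,0]]
  ]
}}

```text
clock: 8.1
position: [0.5368, -0.1947, 0.1013]
tcp_rot: [-0.561, 0.43, -0.43, 0.561]
ft_force: [-0.5, 0.1, -3.0]
finger_gap: 0.162
```

Run:
```python
from h import *
from rig import read_camera
w=list(jig(-.045)); print(w); go([*w,.102],-65.15)
c=read_camera("side");cv2.imwrite("pics/s9.png",cv2.resize(c["img"][180:330,220:400],None,fx=4,fy=4))
pickle.dump(c,open("side9.pkl","wb"))
o=st(); c=read_camera("wrist"); c["o"]=o; pickle.dump(c,open("wrist9.pkl","wb")); cv2.imwrite("pics/wrist9.png",c["img"])
```

```text
[np.float64(0.5237665008632086), np.float64(0.17178901514342365)]
t 8.1 pos [ 0.5368 -0.1947  0.1013] xyaw -74.95 ydir [-4.e-04  4.e-04 -1.e+00] F [-0.5  0.1 -3. ] gap 0.162
row [-0.3573, -0.0005, 0.0826] [0.02, -9.8, -0.03]
```

View pics/s9.png

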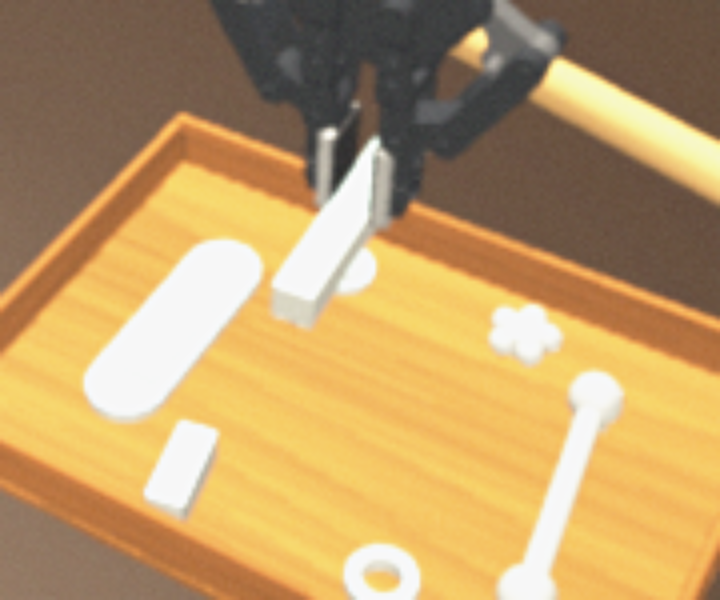

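View pics/wrist9.png

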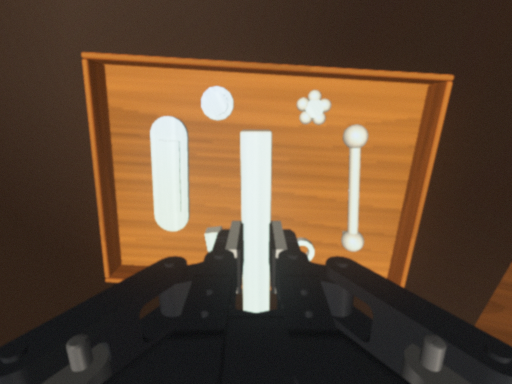

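Run:
```python
from h import *
c=pickle.load(open("wrist9.pkl","rb")); T=c["mount"]
P=depthpts(c,T) # tool coords
hsv=cv2.cvtColor(c["img"],cv2.COLOR_BGR2HSV)
m=(hsv[...,1]<60)&(hsv[...,2]>120)&(abs(P[...,0])<.012)&(P[...,1]<.06)&(P[...,1]>-.05)&(abs(P[...,2])<.08)
m[:125]=0
Q=P[m]; print(len(Q),Q.min(0),Q.max(0)); A=np.c_[Q[:,2],np.ones(len(Q))]
# only top face: exclude outlier
for k in range(4):
    s=np.linalg.lstsq(A,Q[:,1],rcond=None)[0]; r=Q[:,1]-A@s; g=abs(r)<max(.003,1.5*np.std(r)); Q=Q[g];A=A[g]
print("top y at z=0",s[1],"pitch deg",np.degrees(np.arctan(s[0])),len(Q), Q[:,2].min(),Q[:,2].max())
w,v=np.linalg.eigh(np.cov(Q[:,[0,2]].T)); print("x mean",Q[:,0].mean(),"yaw",np.degrees(np.arctan(v[0,1]/v[1,1])))
```

```text
5388 [-0.01195028 -0.0499481  -0.04567985] [ 0.0119664  -0.02383409  0.06025892]
top y at z=0 -0.02803939102932329 pitch deg -0.03858093436246605 5176 -0.04567984529306024 0.06025891860358427
x mean 9.12846927785878e-05 yaw 0.05123585539868842
```

Request:
{"api": "drive_tool", "payload": {
  "increments": [
    [[0.0,-0.03,0,0.007,0,-1,0],[0.0,-0.07,0,0.016,0,-2,0],[0.0,-0.11,0,0.025,0,-3,0],[0.0,-0.15,0,0.034,0,-4,0],[0.0,-0.19,0,0.043,0,-5,0],[0.0,-0.23,0,0.053,0,-6,0],[0.0,-0.27,0,0.062,0,-7,0],[0.0,-0.31,0,0.071,0,-8,0],[0.0,-0.34,0,0.079,0,-9,0],[0.0,-0.357,0,0.0826,0,-9.8,0]]
  ]
}}

```text
clock: 9.2
position: [0.523, 0.1746, 0.1006]
tcp_rot: [0.597, -0.38, 0.379, -0.596]
ft_force: [0.4, -0.3, -3.1]
finger_gap: 0.166
```

Request:
{"api": "drive_tool", "payload": {
  "increments": [
    [[0.0,0,0,0,0,0,0],[0.0,0,0,0,0,0,0],[0.0,0,0,0,0,0,0]]
  ]
}}

```text
clock: 9.5
position: [0.5243, 0.1689, 0.1015]
tcp_rot: [0.596, -0.382, 0.382, -0.595]
ft_force: [0.2, 0.3, -2.4]
finger_gap: 0.163
```

Run:
```python
from h import *
from rig import read_camera
w=list(jig(-.045)); go([*w,.03],-65.15); print(tojig(st()["position"]))
o=st(); c=read_camera("wrist"); c["o"]=o; pickle.dump(c,open("wrist10.pkl","wb")); cv2.imwrite("pics/wrist10.png",c["img"])
```

```text
t 9.5 pos [0.5243 0.1689 0.1015] xyaw -65.33 ydir [-4.0e-04 -1.1e-03 -1.0e+00] F [ 0.2  0.3 -2.4] gap 0.163
row [-0.0029, 0.0715, 0.0008] [0.05, -0.18, 0.05]
(np.float64(-0.045727919582611), np.float64(-0.0028514320957361496))
```

View pics/wrist10.png

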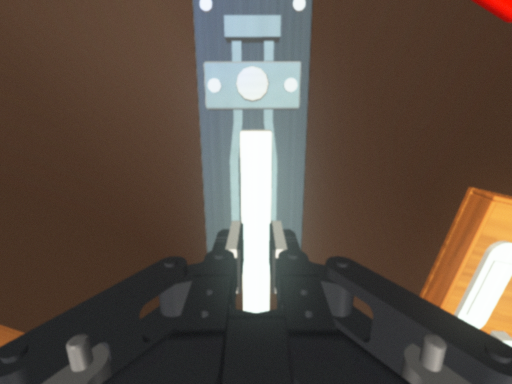

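Run:
```python
from h import *
c=pickle.load(open("wrist10.pkl","rb")); T=wT(c)
hsv=cv2.cvtColor(c["img"],cv2.COLOR_BGR2HSV); s=((hsv[...,2]>215)&(hsv[...,1]<40)).astype(np.uint8); s[120:]=0
N,l,st_,ce=cv2.connectedComponentsWithStats(s)
for i in range(1,N):
    if st_[i,4]<20: continue
    for z in (.013,.046,.059):
        p=ray(c,ce[i],z,T)[0]; print(ce[i].round(1),st_[i,4],z,p.round(4),np.round(tojig(p),4))
# plate edges per row at z=.012, rows 130..200
b,g,r=[c["img"][...,i].astype(int) for i in range(3)]
for v in (20,120,150,180,200):
    m=(b[v]>r[v]+3)[180:330]; u=np.where(m)[0]+180
    print(v,u.min(),u.max(),[np.round(tojig(ray(c,[x,v],.012,T)[0]),4).tolist() for x in (u.min()-.5,u.max()+.5)])
```

```text
[205.4   4.5] 116 0.013 [0.6478 0.2706 0.013 ] [0.1091 0.0375]
[205.4   4.5] 116 0.046 [0.6397 0.2609 0.046 ] [0.0976 0.0321]
[205.4   4.5] 116 0.059 [0.6365 0.2571 0.059 ] [0.0931 0.03  ]
[298.6   4.1] 106 0.013 [0.6798 0.2014 0.013 ] [ 0.1091 -0.0387]
[298.6   4.1] 106 0.046 [0.6675 0.2008 0.046 ] [ 0.0976 -0.0341]
[298.6   4.1] 106 0.059 [0.6626 0.2006 0.059 ] [ 0.0931 -0.0323]
[251.6  82. ] 882 0.013 [0.6096 0.2117 0.013 ] [0.0497 0.0002]
[251.6  82. ] 882 0.046 [0.6065 0.2098 0.046 ] [ 0.046  -0.0003]
[251.6  82. ] 882 0.059 [0.6052 0.209  0.059 ] [ 0.0446 -0.0005]
[213.5  84.9] 182 0.013 [0.5935 0.2412 0.013 ] [0.0474 0.0337]
[213.5  84.9] 182 0.046 [0.5925 0.2353 0.046 ] [0.0441 0.0288]
[213.5  84.9] 182 0.059 [0.5921 0.233  0.059 ] [0.0427 0.0269]
[290.5  84.2] 186 0.013 [0.6222 0.18   0.013 ] [ 0.0477 -0.0339]
[290.5  84.2] 186 0.046 [0.6174 0.1822 0.046 ] [ 0.0443 -0.0299]
[290.5  84.2] 186 0.059 [0.6155 0.183  0.059 ] [ 0.043  -0.0283]
20 194 310 [[0.0982, 0.0482], [0.0978, -0.0492]]
120 200 306 [[0.0176, 0.048], [0.0172, -0.0496]]
150 202 304 [[-0.0097, 0.0477], [-0.0101, -0.049]]
180 204 303 [[-0.0387, 0.0475], [-0.039, -0.0493]]
200 205 302 [[-0.059, 0.0476], [-0.0593, -0.0492]]
```

Request:
{"api": "drive_tool", "payload": {
  "increments": [
    [[0.0,-0.0024,0.02,0.0008,0,-0.2,0],[0.0,-0.0024,0.045,0.0008,0,-0.2,0],[0.0,-0.0024,0.07,0.0008,0,-0.2,0],[0.0,-0.0024,0.085,0.0008,0,-0.2,0],[0.0,-0.0024,0.092,0.0008,0,-0.2,0],[0.0,-0.0024,0.094,0.0008,0,-0.2,0],[0.0,-0.0024,0.094,0.0008,0,-0.2,0],[0.0,-0.0024,0.094,0.0008,0,-0.2,0]]
  ]
}}

```text
clock: 10.35
position: [0.5247, 0.1738, 0.0088]
tcp_rot: [-0.596, 0.379, -0.38, 0.597]
ft_force: [-0.2, -0.1, -2.0]
finger_gap: 0.16
```

Run:
```python
from h import *
from rig import read_camera
w=list(jig(-.045,-.0005)); go([*w,-.001],-65.15); print(tojig(st()["position"]))
c=read_camera("side");cv2.imwrite("pics/s11.png",cv2.resize(c["img"][120:230,110:240],None,fx=6,fy=6))
```

```text
t 10.35 pos [0.5247 0.1738 0.0088] xyaw -64.97 ydir [ 1.5e-03  7.0e-04 -1.0e+00] F [-0.2 -0.1 -2. ] gap 0.16
row [0.002, 0.0098, -0.0017] [-0.1, 0.18, -0.0]
(np.float64(-0.043306714452351146), np.float64(0.001479228533371657))
```

View pics/s11.png

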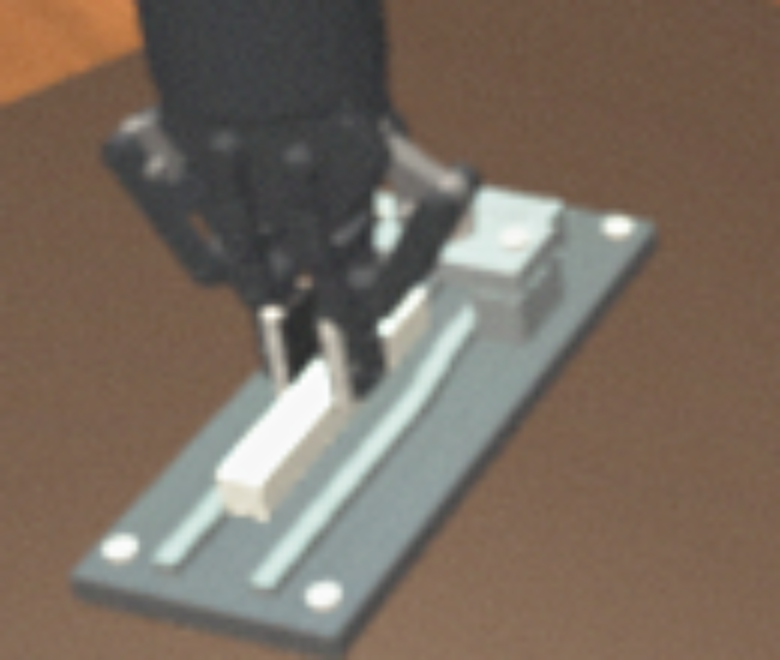

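Request:
{"api": "drive_tool", "payload": {
  "increments": [
    [[0.0,0.001,0.004,-0.001,0,0,0],[0.0,0.001,0.006,-0.001,0,0,0],[0.0,0.001,0.006,-0.001,0,0,0],[0.0,0.001,0.006,-0.001,0,0,0]]
  ]
}}

```text
clock: 10.8
position: [0.5233, 0.1723, 0.0017]
tcp_rot: [0.597, -0.38, 0.38, -0.596]
ft_force: [0.1, -0.7, -2.9]
finger_gap: 0.161
```

Run:
```python
from h import *
w=list(jig(-.045,-.0005)); go([*w,-.001],-65.15); print(tojig(st()["position"]))
```

```text
t 10.8 pos [0.5233 0.1723 0.0017] xyaw -64.96 ydir [-2.e-04 -1.e-04 -1.e+00] F [ 0.1 -0.7 -2.9] gap 0.161
row [0.0012, 0.0027, 0.0002] [0.01, 0.19, -0.0]
(np.float64(-0.045233808351490094), np.float64(0.0006819328481369592))
```

Request:
{"api": "drive_tool", "payload": {
  "increments": [
    [[0.0,0.001,0.0015,0,0,0,0],[0.0,0.001,0.0025,0,0,0,0],[0.0,0.001,0.0025,0,0,0,0],[0.0,0.001,0.0025,0,0,0,0]]
  ]
}}

```text
clock: 11.2
position: [0.5238, 0.1714, -0.0008]
tcp_rot: [0.597, -0.38, 0.38, -0.596]
ft_force: [0.4, 0.2, -2.0]
finger_gap: 0.166
```

Request:
{"api": "drive_tool", "payload": {
  "increments": [
    [[0.045,0,0,0,0,0,0],[0.045,0,0,0,0,0,0],[0.045,0,0,0,0,0,0],[0.045,0,0,0,0,0,0]]
  ]
}}

```text
clock: 11.6
position: [0.524, 0.1715, -0.0005]
tcp_rot: [-0.596, 0.38, -0.38, 0.597]
ft_force: [0.1, -0.3, -0.3]
finger_gap: 0.531
```

Request:
{"api": "drive_tool", "payload": {
  "increments": [
    [[0.045,0,-0.02,0,0,0,0],[0.045,0,-0.05,0,0,0,0],[0.045,0,-0.08,0,0,0,0],[0.045,0,-0.1,0,0,0,0],[0.045,0,-0.1,0,0,0,0],[0.045,0,-0.1,0,0,0,0]]
  ]
}}

```text
clock: 12.2
position: [0.5239, 0.1716, 0.0994]
tcp_rot: [-0.596, 0.38, -0.38, 0.597]
ft_force: [0.6, -0.4, -0.4]
finger_gap: 0.528
```

```bash
cat > bar.py <<'E'
from h import *
from rig import read_camera
import sys
tag=sys.argv[1]
for n in ("side","scene"):
    c=read_camera(n); pickle.dump(c,open(f"{n}{tag}.pkl","wb"))
    x0,y0,x1,y1=(110,130,230,230) if n=="side" else (275,185,395,325)
    cv2.imwrite(f"pics/{n}{tag}.png",cv2.resize(c["img"][y0:y1,x0:x1],None,fx=5 if n=="side" else 4,fy=5 if n=="side" else 4,interpolation=cv2.INTER_CUBIC))
o=st(); c=read_camera("wrist"); c["o"]=o; pickle.dump(c,open(f"wrist{tag}.pkl","wb")); cv2.imwrite(f"pics/wrist{tag}.png",c["img"])
T=wT(c); P=depthpts(c,T); d=P[...,:2]-JO; jx=d@JU; jy=d@np.array([-JU[1],JU[0]])
hsv=cv2.cvtColor(c["img"],cv2.COLOR_BGR2HSV)
m=((P[...,2]>.0225)&(P[...,2]<.033)&(abs(jy)<.02)&(jx>-.16)&(jx<.022)&(hsv[...,1]<60)&(hsv[...,2]>150))
if m.sum()>50:
    W=np.c_[jx[m],jy[m],P[...,2][m]]; print("wrist bar top: n",len(W),"x",np.percentile(W[:,0],[.5,99.5]).round(4),"y mean",W[:,1].mean().round(4),"z",np.median(W[:,2]).round(4))
    w,v=np.linalg.eigh(np.cov(W[:,:2].T)); print("yaw",np.degrees(np.arctan(v[1,1]/v[0,1])).round(2))
E
python3 bar.py 12; python3 -c "
from h import *
go([*jig(-.13),.08],-65.15); print(tojig(st()['position']))"
```

```text
wrist bar top: n 2226 x [-0.1032  0.0149] y mean -0.0003 z 0.0269
yaw 0.45
t 12.35 pos [0.523  0.1712 0.0981] xyaw -64.95 ydir [-1.9e-03 -9.0e-04 -1.0e+00] F [-1.3  0.5 -0.2] gap 0.526
row [-0.0005, 0.0182, -0.084] [0.12, 0.2, 0.0]
(np.float64(-0.045965574670783216), np.float64(-0.00016586201404686693))
```

View pics/wrist12.png

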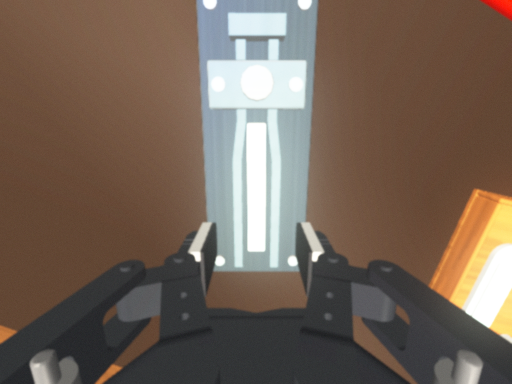

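View pics/side12.png

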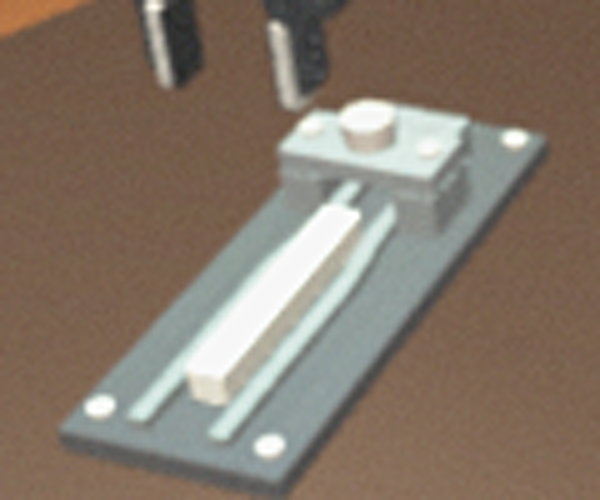

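Request:
{"api": "drive_tool", "payload": {
  "increments": [
    [[0.0,0,0,-0.03,0,0.2,0],[0.0,0,0,-0.06,0,0.2,0],[0.0,0,0,-0.085,0,0.2,0],[0.0,0,0,-0.085,0,0.2,0],[0.0,0,0.03,-0.085,0,0.2,0],[0.0,0,0.06,-0.085,0,0.2,0],[0.0,0,0.08,-0.085,0,0.2,0],[0.0,0,0.08,-0.085,0,0.2,0],[0.0,0,0.08,-0.085,0,0.2,0]]
  ]
}}

```text
clock: 13.25
position: [0.447, 0.1352, 0.0192]
tcp_rot: [0.596, -0.381, 0.381, -0.595]
ft_force: [-0.2, 0.4, 0.4]
finger_gap: -0.001
```

```bash
python3 bar.py 13; python3 -c "
from h import *
go([*jig(-.0515,-.0003),.001],-65.15); print(tojig(st()['position']))"
```

```text
wrist bar top: n 5428 x [-0.1037 -0.0057] y mean -0.0005 z 0.0269
yaw 0.21
t 13.4 pos [0.4478 0.1358 0.0203] xyaw -65.16 ydir [ 1.6e-03  8.0e-04 -1.0e+00] F [-1.   0.2  0. ] gap 0.001
row [-0.0004, 0.0195, 0.0775] [-0.1, -0.01, -0.0]
(np.float64(-0.12905910046679633), np.float64(-0.0007122791427542688))
```

View pics/side13.png

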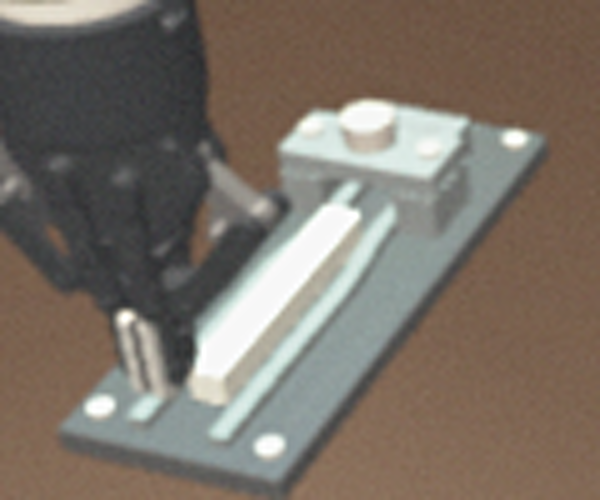

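View pics/wrist13.png

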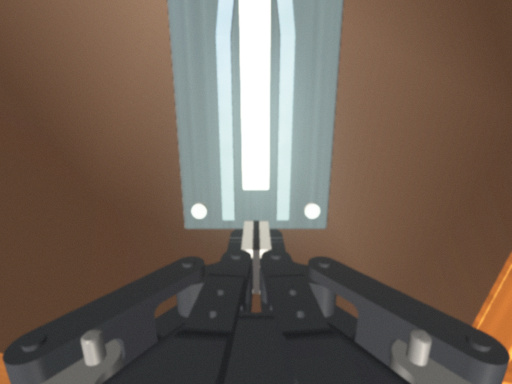

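Request:
{"api": "drive_tool", "payload": {
  "increments": [
    [[0.0,-0.0004,0.01,0,0,0,0],[0.0,-0.0004,0.018,0,0,0,0],[0.0,-0.0004,0.0195,0,0,0,0],[0.0,-0.0004,0.0195,0.008,0,0,0],[0.0,-0.0004,0.0195,0.016,0,0,0],[0.0,-0.0004,0.0195,0.023,0,0,0],[0.0,-0.0004,0.0195,0.03,0,0,0],[0.0,-0.0004,0.0195,0.036,0,0,0],[0.0,-0.0004,0.0195,0.04,0,0,0],[0.0,-0.0004,0.0195,0.04,0,0,0]]
  ]
}}

```text
clock: 14.4
position: [0.4837, 0.1529, -0.0002]
tcp_rot: [-0.596, 0.38, -0.381, 0.596]
ft_force: [0.3, 0.2, -0.4]
finger_gap: -0.001
```

```bash
python3 bar.py 14; python3 -c "
from h import *
go([*jig(-.0515,-.0003),.001],-65.15); print(tojig(st()['position']))"
```

```text
wrist bar top: n 6851 x [-0.0784  0.0215] y mean -0.0009 z 0.0269
yaw -0.12
t 14.55 pos [ 4.832e-01  1.527e-01 -1.000e-04] xyaw -65.16 ydir [ 6.e-04  2.e-04 -1.e+00] F [-0.2 -0.3 -0. ] gap 0.0
row [0.0, -0.0011, 0.0384] [-0.04, -0.01, 0.01]
(np.float64(-0.08986515432167211), np.float64(-0.0002762442293537482))
```

View pics/side14.png

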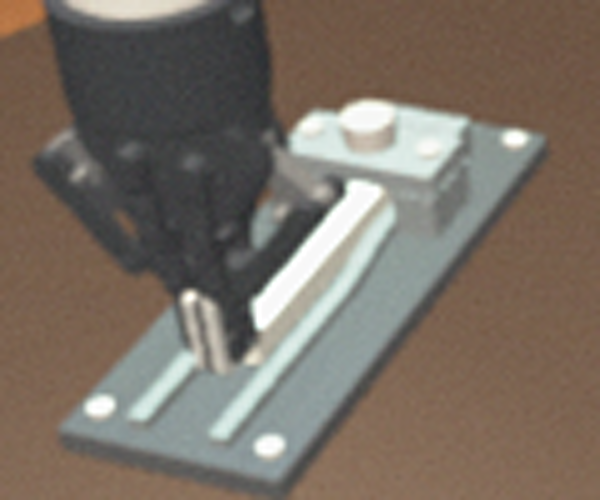

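View pics/wrist14.png

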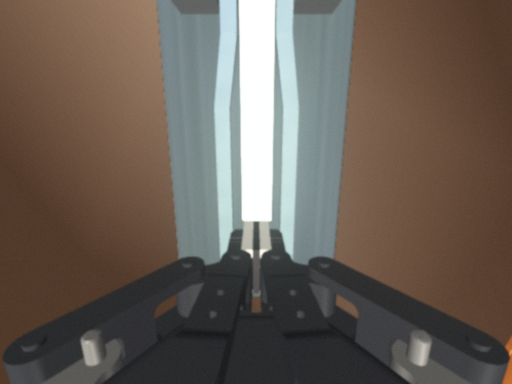

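Request:
{"api": "drive_tool", "payload": {
  "increments": [
    [[0.0,0,0,0.006,0,0,0],[0.0,0,0,0.012,0,0,0],[0.0,0,0,0.018,0,0,0],[0.0,0,0,0.023,0,0,0],[0.0,0,0,0.028,0,0,0],[0.0,0,0,0.032,0,0,0],[0.0,0,0,0.035,0,0,0],[0.0,0,0,0.035,0,0,0]]
  ]
}}

```text
clock: 15.35
position: [0.5153, 0.1676, -0.0001]
tcp_rot: [-0.596, 0.381, -0.381, 0.596]
ft_force: [0.1, 0.2, -0.9]
finger_gap: 0.004
```

```bash
python3 bar.py 15; python3 -c "
from h import *
go([*jig(-.0515,-.0003),.001],-65.15); print(tojig(st()['position']))"
```

```text
wrist bar top: n 4008 x [-0.0435  0.0219] y mean -0.0007 z 0.027
yaw -0.15
t 15.5 pos [ 5.150e-01  1.674e-01 -1.000e-04] xyaw -65.16 ydir [ 7.e-04  2.e-04 -1.e+00] F [-0.  -0.4 -1.3] gap 0.0
row [0.0, -0.0011, 0.0033] [-0.04, -0.01, 0.01]
(np.float64(-0.054803115433658), np.float64(-0.00028195993806334226))
```

View pics/scene15.png

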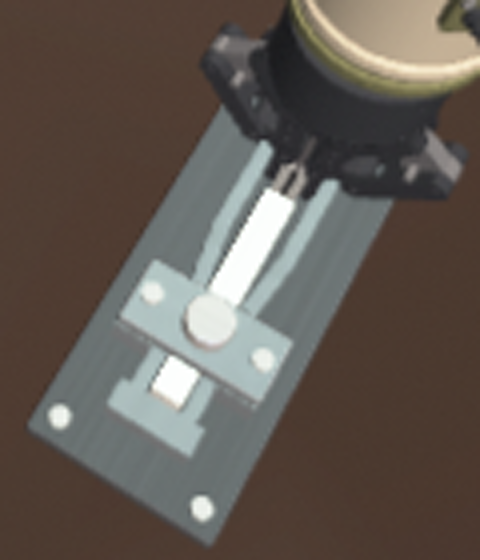

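Scene view: the bar is under the bridge with a small gap to the stop (about (165,410) in the crop). I'll keep pushing in small steps and watch the force.

Request:
{"api": "drive_tool", "payload": {
  "increments": [
    [[0.0,0,0,0.001,0,0,0],[0.0,0,0,0.002,0,0,0],[0.0,0,0,0.003,0,0,0],[0.0,0,0,0.003,0,0,0]]
  ]
}}

```text
clock: 15.9
position: [0.5172, 0.1685, -0.0003]
tcp_rot: [0.596, -0.381, 0.381, -0.596]
ft_force: [-2.9, -0.9, 2.3]
finger_gap: -0.002
```

Request:
{"api": "drive_tool", "payload": {
  "increments": [
    [[0.0,0,0,0.0005,0,0,0],[0.0,0,0,0.001,0,0,0],[0.0,0,0,0.001,0,0,0]]
  ]
}}

```text
clock: 16.2
position: [0.5183, 0.169, -0.0003]
tcp_rot: [0.596, -0.381, 0.381, -0.596]
ft_force: [-2.5, -0.9, 1.5]
finger_gap: -0.002
```

```bash
python3 bar.py 16; python3 -c "
from h import *
go([*jig(-.0515,-.0003),.001],-65.15); print(tojig(st()['position']))"
```

```text
wrist bar top: n 3770 x [-0.0398  0.0219] y mean -0.0007 z 0.0269
yaw -0.14
t 16.35 pos [ 5.183e-01  1.690e-01 -2.000e-04] xyaw -65.16 ydir [ 1.e-04  0.e+00 -1.e+00] F [-2.8 -1.   1.1] gap 0.001
row [0.0001, -0.0012, -0.0004] [-0.0, -0.01, 0.0]
(np.float64(-0.05107096471228906), np.float64(-0.0002122186186566444))
```

View pics/scene16.png

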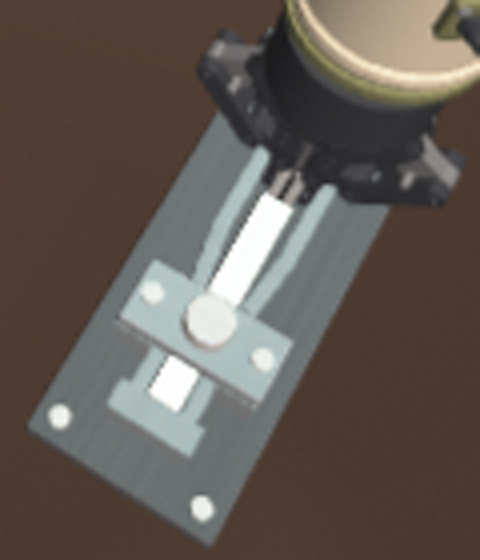

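Request:
{"api": "drive_tool", "payload": {
  "increments": [
    [[0.0,0,0,0.0005,0,0,0],[0.0,0,0,0.001,0,0,0],[0.0,0,0,0.001,0,0,0]]
  ]
}}

```text
clock: 16.65
position: [0.5193, 0.1695, -0.0003]
tcp_rot: [-0.596, 0.381, -0.381, 0.596]
ft_force: [-1.7, -1.5, 1.0]
finger_gap: -0.006
```

Request:
{"api": "drive_tool", "payload": {
  "increments": [
    [[0.0,0,0,0.0005,0,0,0],[0.0,0,0,0.001,0,0,0],[0.0,0,0,0.001,0,0,0]]
  ]
}}

```text
clock: 16.95
position: [0.5196, 0.1696, -0.0003]
tcp_rot: [0.596, -0.381, 0.38, -0.596]
ft_force: [-4.8, -2.3, 3.8]
finger_gap: 0.004
```

```bash
python3 bar.py 17; python3 -c "
from h import *
go([*jig(-.0515,-.0003),.001],-65.15); print(tojig(st()['position']))"
```

```text
wrist bar top: n 3658 x [-0.0383  0.0216] y mean -0.0007 z 0.0269
yaw -0.18
t 17.1 pos [ 5.196e-01  1.696e-01 -3.000e-04] xyaw -65.16 ydir [-1.2e-03 -3.0e-04 -1.0e+00] F [-4.9 -1.9  4.3] gap -0.0
row [0.0001, -0.0013, -0.0018] [0.07, -0.01, -0.01]
(np.float64(-0.049698632415437115), np.float64(-0.00018388795722756526))
```

View pics/scene17.png

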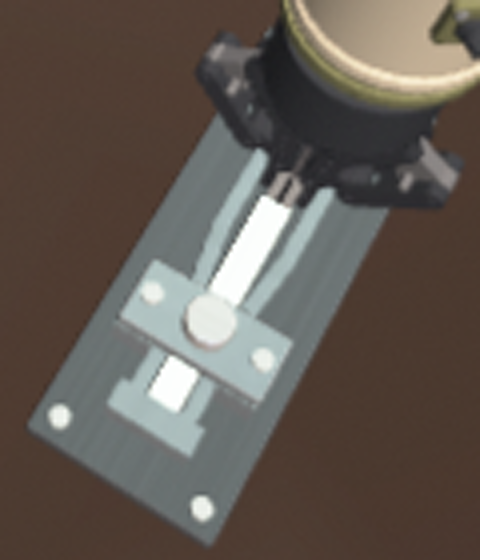

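Request:
{"api": "drive_tool", "payload": {
  "increments": [
    [[0.0,0,0,0.001,0,0,0],[0.0,0,0,0.0015,0,0,0],[0.0,0,0,0.0015,0,0,0],[0.0,0,0,0.0015,0,0,0]]
  ]
}}

```text
clock: 17.5
position: [0.5196, 0.1697, -0.0006]
tcp_rot: [0.597, -0.382, 0.38, -0.595]
ft_force: [-9.1, -4.0, 7.1]
finger_gap: 0.0
```

Force is up to about 10 N with no further motion, so the bar is against the stop. Back off and lift.

Request:
{"api": "drive_tool", "payload": {
  "increments": [
    [[0.0,0,0,-0.003,0,0,0],[0.0,0,0,-0.01,0,0,0],[0.0,0,0,-0.02,0,0,0],[0.0,0,-0.02,-0.025,0,0,0],[0.0,0,-0.05,-0.025,0,0,0],[0.0,0,-0.09,-0.025,0,0,0],[0.0,0,-0.12,-0.025,0,0,0],[0.0,0,-0.12,-0.025,0,0,0],[0.0,0,-0.12,-0.025,0,0,0]]
  ]
}}

```text
clock: 18.4
position: [0.4988, 0.1602, 0.1202]
tcp_rot: [-0.595, 0.381, -0.381, 0.597]
ft_force: [-0.2, 0.5, -1.1]
finger_gap: -0.001
```

```bash
python3 bar.py 18; python3 -c "
from h import *
go([*jig(-.0515,-.0003),.1],-65.15); print(tojig(st()['position']))"
```

```text
wrist bar top: n 1150 x [-0.0372  0.0213] y mean -0.0005 z 0.0269
yaw -0.55
t 18.55 pos [0.4978 0.1597 0.1185] xyaw -65.15 ydir [-1.9e-03 -8.0e-04 -1.0e+00] F [-0.9  0.5 -1.1] gap -0.004
row [0.0003, 0.0185, 0.0222] [0.12, -0.0, -0.0]
(np.float64(-0.07366183099808887), np.float64(-1.6143134407501416e-05))
```

View pics/wrist18.png

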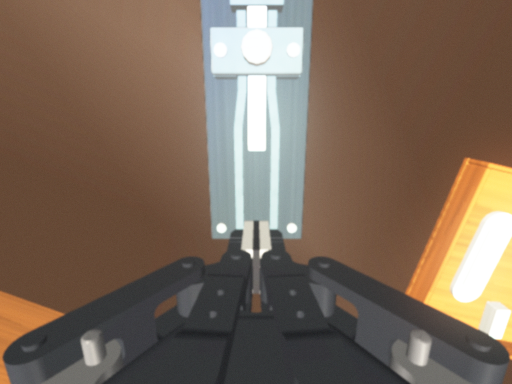

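View pics/scene18.png

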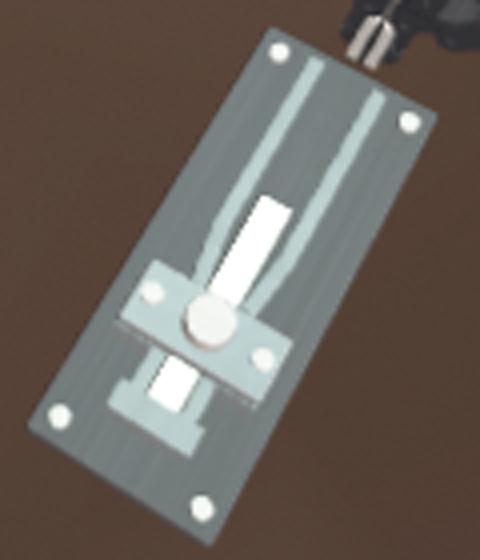

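View pics/side18.png

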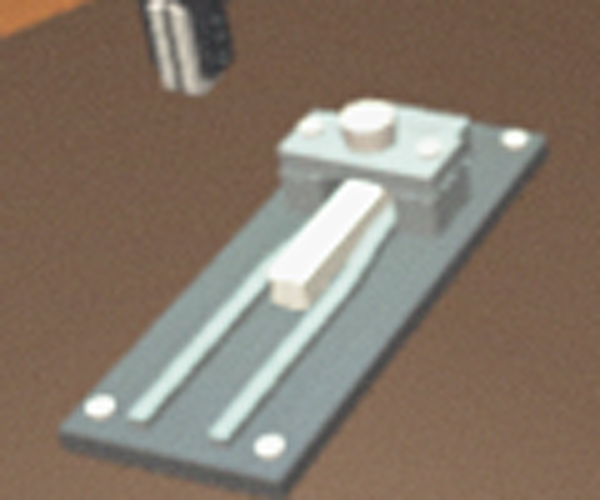

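```bash
python3 -c "
from h import *
a=pickle.load(open('scene0.pkl','rb'))['img'];b=pickle.load(open('scene18.pkl','rb'))['img']
d=cv2.absdiff(a,b).max(2); print('pliers/hammer region diff',(d[130:320,140:245]>50).sum())
from rig import hand_in; print(hand_in())"
```

```text
pliers/hammer region diff 70
the job is handed in; nothing more can be done
None
```

I picked the bar out of the tray at its middle and laid it flat in the jig's open mouth. I let go, then pushed it from behind with closed fingers, under the bridge and up to the stop. I backed off, lifted clear and handed in at about 18.6 s. `hand_in` reports no verdict.

**Last checks**
- **Against the stop:** the push force rose to about 10 N and the arm moved no further.
- **Bar position:** the bar's y is about -0.5 mm from the centre line, it is within 1° of lengthwise, and it lies flat. Its rear end measured at jig x of about -37 to -38 mm, against the nominal -40. The wrist camera put the jig about 1.5 mm farther along x than my estimate, which explains most of that gap. I did not confirm the contact at the stop directly in an image.
- **Released:** the gripper was well clear of the bar, with the wrist force near zero.

**What failed or disagreed**
- **First grasp:** it closed on air above the bar and moved nothing. The cameras put the shut fingertips about 20 mm behind the TCP, not the stated 17 mm ahead, so I used the measured value from then on.
- **Depth readings:** heights came out 1–2 mm low, within the calibration tolerance.
- **Pliers and hammer:** the arm never went near them. A rough before-and-after image comparison of their area showed 70 changed pixels. I had included part of the tray in that area and think the change is the missing bar, but I did not check this separately.

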